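Move four seasoning shakers to the serving caddy in reverse order

ROBOT

A 7-joint arm with a two-finger parallel gripper is mounted at the origin on a cart in front of the work surface, level with it; the furniture and walls round the work are solid. World frame = base frame: x ahead of the robot, y to its left, z up, the work surface at z = 0. Lengths are in m, angles in rad, forces in N, time in s.
With the tool pointing down it reaches from about 0.4 to 0.85 m from the base axis. Payload 10.4 kg.
Tool frame: the origin (TCP) lies midway between the tips of the shut fingers; the grasp point (between the pads) lies 19 mm behind it; x points along the fingers, z is the direction in which the jaws open and shut, and the axes are right-handed (so a half turn about x gives the same grasp; the last joint's range is limited). The gripper opens to 87 mm and grips with 3 to 60 N. Pads are 19 mm wide; open, the fingers measure 117 mm over their backs; the gripper's body (75 mm by 190 mm) begins 51 mm behind the grasp point.
Start: joints at [1.085, 0.332, -0.065, 1.46, 0.022, 1.35, -0.088], TCP at [0.279, -0.559, 0.223] pointing down, gripper open.
Joint ranges: [-2.6, 2.6], [-0.5, 2.12], [-1.47, 1.34], [0.16, 2.42], [-1.27, 4.41], [0.06, 2.06], [-2.6, 2.6]. Speed limits (rad/s): [2.22, 2.22, 2.79, 2.79, 3.14, 3.14, 3.14].

INTERFACE

Orientations are given as a unit quaternion [x, y, z, w].
In Python, from workcell import monitor, capture, env gives the robot as it stands.
- The arm moves only by the tool play_rows, never from a script. Its argument "steps" is a list of rows, each an object of numbers: "tx", "ty", "tz": the shift along the tool's x, y, z in cm; "ax", "ay", "az": the turn, a rotation vector about the tool's x, y, z in rad; "jaw": the finger opening in cm, from 0 to 8.7. In form: [{"tx": .., "ty": .., "tz": .., "ax": .., "ay": .., "az": .., "jaw": ..}, ...]. A call has 1 to 12 rows; each row is the pose to reach, as a shift and turn from the pose commanded when the call began, along the tool's axes at that moment; what a row does not reach only later rows make up. A row lasts 1/12 s, in which the tool goes at most 41.7 mm and 7.16 degrees, less where a joint would pass 70% of its speed; a pose out of reach is approached as far as the arm can. A call with a gripper value outside its range is refused whole. The fingers move at their own pace and stop on an object; "grip_force" is the grip in N (left out, the last holds). Time passes only in rows, so rows that repeat a pose let the fingers close. It gives the time, the measured TCP pose, the force and the opening at its end, in the units of the state.
- monitor.read_state(): the state, without advancing time (a new reading comes with each control period).
- capture(name): name is "side" or "top" or "wrist"; returns a dict with "image" (400x640x3 uint8, blue, green, red), "K" (3x3 intrinsics, pixels), "extrinsics" (4x4, takes a point from camera to world coordinates). Camera axes: x right, y down, z forward; pixel columns grow to the right and rows downward; lengths in m; the calibration is good to about 2 mm. A picture is of the moment at which its call begins. There is no depth.
- env.close_job(): hands the job in, once; it reports no verdict.
The state is a dict: "time": time; "q": joint angles; "dq": joint speeds; "joint_efforts": joint torques, N m; "ee_pos": TCP position; "tool_rot": TCP orientation; "ft_force": force on the tool from outside, world axes, zero at the start; "wrist_torque": the same for the moment, N m; "opening": finger opening in m.
Only numpy, scipy, OpenCV 4.12 (cv2) and the standard library are available. Lean on these libraries where they do the work, as an engineer would, in place of code of your own. Each camera call takes 0.05 s, during which the arm holds its last target.

TASK

Move the four seasoning shakers from the steel rack into the empty wooden caddy, one in each compartment, so that their order from left to right is reversed: the shaker now at the left end goes to the right end of the caddy, and so on. The shakers are filled, so keep them upright all the way and leave each standing on the floor of its compartment.

Things in the scene. Friction and masses are not known exactly. Their poses are not given: they have to be found in the camera images.
- filling_rack: Start rack: low grey steel tray, fixed, nearer or farther than the caddy; 300 mm along y, 78 along x, 22 high, a dark loop at each end. Four square compartments in a row, centres at x = 0, y = +111, +37, -37, -111 mm, 70 mm wide inside; walls and floor 4 mm thick. Origin: centre of underside, z up. Turned up to 0.2 rad: its +y end is the left end as the robot sees it.
- serving_caddy: Rack to be filled, empty at the start, fixed: light wood, a brass loop at each end. Same shape, size, origin and axes as the steel rack: four compartments, centres at x = 0, y = +111, +37, -37, -111 mm, 70 mm wide inside, floor 4 mm and wall tops 22 mm above the origin. Turned up to 0.2 rad: its +y end is the left end as the robot sees it.
- shaker_red_centre (a point): Shaker with the red cap: upright round steel can, 46 mm diameter, 63 mm high, under a red 45 mm cap; 84 mm high in all, 0.1 to 0.2 kg, loose. This point is on its axis 42 mm above its underside (half-way up); z runs up the axis. Grip the steel body here from above, fingers in front of and behind the row. It starts in one compartment of the steel rack.
- mat_red: Thin white round mat (54 mm diameter, 3 mm thick), fixed in a compartment of the steel rack, on which the red-capped shaker stands at the start; all four mats look alike. It marks that shaker's starting compartment. Origin: centre of its underside, on the rack's floor.
- shaker_yellow_centre (a point): Shaker with the yellow cap: upright round steel can, 46 mm diameter, 63 mm high, under a yellow 45 mm cap; 84 mm high in all, 0.1 to 0.2 kg, loose. This point is on its axis 42 mm above its underside (half-way up); z runs up the axis. Grip the steel body here from above, fingers in front of and behind the row. It starts in one compartment of the steel rack.
- mat_yellow: Thin white round mat (54 mm diameter, 3 mm thick), fixed in a compartment of the steel rack, on which the yellow-capped shaker stands at the start; all four mats look alike. It marks that shaker's starting compartment. Origin: centre of its underside, on the rack's floor.
- shaker_green_centre (a point): Shaker with the green cap: upright round steel can, 46 mm diameter, 63 mm high, under a green 45 mm cap; 84 mm high in all, 0.1 to 0.2 kg, loose. This point is on its axis 42 mm above its underside (half-way up); z runs up the axis. Grip the steel body here from above, fingers in front of and behind the row. It starts in one compartment of the steel rack.
- mat_green: Thin white round mat (54 mm diameter, 3 mm thick), fixed in a compartment of the steel rack, on which the green-capped shaker stands at the start; all four mats look alike. It marks that shaker's starting compartment. Origin: centre of its underside, on the rack's floor.
- shaker_blue_centre (a point): Shaker with the blue cap: upright round steel can, 46 mm diameter, 63 mm high, under a blue 45 mm cap; 84 mm high in all, 0.1 to 0.2 kg, loose. This point is on its axis 42 mm above its underside (half-way up); z runs up the axis. Grip the steel body here from above, fingers in front of and behind the row. It starts in one compartment of the steel rack.
- mat_blue: Thin white round mat (54 mm diameter, 3 mm thick), fixed in a compartment of the steel rack, on which the blue-capped shaker stands at the start; all four mats look alike. It marks that shaker's starting compartment. Origin: centre of its underside, on the rack's floor.

How it is judged:
By the outcome, as a careful person would: the job done as asked, in the order asked, and still so for the second after the job is handed in, with the robot touching nothing.
It also fails if it takes over 96 s, if anything falls off the work surface, if the arm or the gripper's body presses on something with over 40 N, if the wrist force passes 120 N, or if a joint passes its speed limit or range.

## Working session

There is one attempt and no reset: what is moved stays moved. The work goes in short steps, Python scripts to look and compute and a tool call to move; the robot and the scene stay as the last step left them, time stands still between calls to the robot, and variables do not carry over. Pictures are saved under pics/ and viewed, and the job is handed in when it is done.

Besides the shell and the picture viewer there is one more tool, called after "Emit:" in YAML: its name, and indented under it one key for each argument. play_rows: Moves the arm, as the interface text tells. Its arguments: {"type":"object","properties":{"steps":{"type":"array"},"grip_force":{"type":"number"}},"required":["steps"]}

```bash
mkdir -p pics; ls
python3 - <<'E'
from workcell import monitor, capture, env
import cv2
s=monitor.read_state(); print(s)
for n in("side","top","wrist"):
    c=capture(n); cv2.imwrite(f"pics/{n}0.png",c["image"]); print(n,c["K"].round(1).tolist(),c["extrinsics"].round(4).tolist())
    import pickle; pickle.dump(c,open(f"{n}0.pkl","wb"))
E
```

```text
pics
{'time': 0.0, 'q': array([ 1.08541264,  0.33289056, -0.06469175,  1.46094475,  0.02156472,
        1.34991764, -0.08851547]), 'dq': array([-0.00101958, -0.0010459 , -0.00151288,  0.0008045 ,  0.00157109,
        0.00130674,  0.00037259]), 'joint_efforts': array([ 3.01199321e-06, -6.23258686e+01,  2.49832054e-02, -3.89890301e+01,
       -6.12529577e-02,  3.98882374e-02,  1.55703947e-04]), 'ee_pos': array([ 0.27884818, -0.55890214,  0.22174061]), 'tool_rot': array([ 0.37227231,  0.60178601, -0.37174913,  0.6008906 ]), 'ft_force': array([-0.17032098,  0.35624621,  0.00892111]), 'wrist_torque': array([0.03891706, 0.02820774, 0.02919471]), 'opening': 0.08735287567250992}
side [[449.2, 0.0, 323.7], [0.0, 449.2, 203.8], [0.0, 0.0, 1.0]] [[-0.9336, -0.2164, 0.2855, 0.2864], [-0.3576, 0.5132, -0.7803, 0.7046], [0.0224, -0.8306, -0.5565, 0.5468], [0.0, 0.0, 0.0, 1.0]]
top [[516.2, 0.0, 318.6], [0.0, 516.2, 199.7], [0.0, 0.0, 1.0]] [[0.0241, -0.9848, 0.1723, 0.4014], [-0.9997, -0.0256, -0.0064, 0.012], [0.0108, -0.1721, -0.985, 0.9675], [0.0, 0.0, 0.0, 1.0]]
wrist [[314.8, 0.0, 317.5], [0.0, 314.8, 199.8], [0.0, 0.0, 1.0]] [[0.4465, -0.8682, -0.2165, 0.3382], [-0.8948, -0.4334, -0.1074, -0.5297], [-0.0006, 0.2417, -0.9703, 0.384], [0.0, 0.0, 0.0, 1.0]]
```

View pics/top0.png

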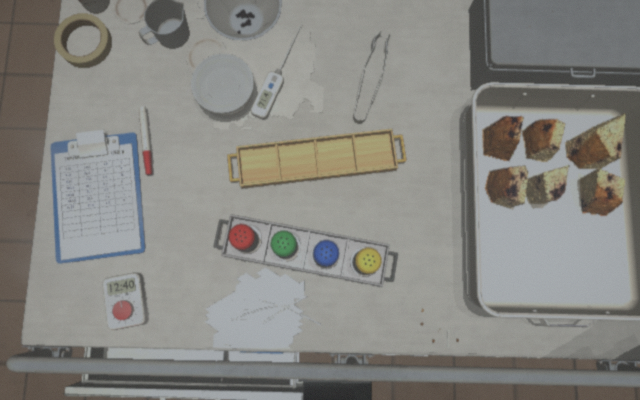

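View pics/side0.png

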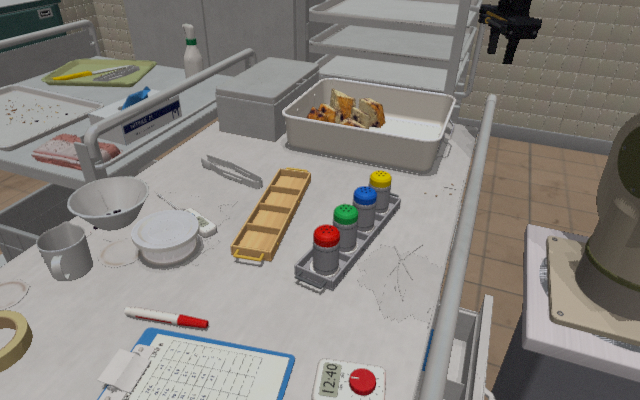

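The top view has +x up and +y left. The steel rack is nearer, with red (242,236), green (284,243), blue (326,253) and yellow (368,261) from left to right. The empty wooden caddy is farther, from (237,170) to (396,150). So the caddy order from left to right must be yellow, blue, green, red.

```bash
cat > h.py <<'E'
import numpy as np, cv2, pickle
def ray(c,uv):
    E=c["extrinsics"]; d=E[:3,:3]@np.linalg.solve(c["K"],[uv[0],uv[1],1.]); return E[:3,3],d/np.linalg.norm(d)
def plane(c,uv,z):
    o,d=ray(c,uv); return o+d*(z-o[2])/d[2]
def tri(c1,u1,c2,u2):
    o1,d1=ray(c1,u1);o2,d2=ray(c2,u2)
    t=np.linalg.lstsq(np.c_[d1,-d2],o2-o1,rcond=None)[0]
    a,b=o1+d1*t[0],o2+d2*t[1]; return (a+b)/2,np.linalg.norm(a-b)
HUE={"red":[(0,7),(173,180)],"green":[(50,80)],"blue":[(105,125)],"yellow":[(22,32)]}
def cap(c,name,roi,vmin=60,smin=140):
    h=cv2.cvtColor(c["image"],cv2.COLOR_BGR2HSV); m=np.zeros(h.shape[:2],np.uint8)
    for a,b in HUE[name]: m|=cv2.inRange(h,(a,smin,vmin),(b,255,255))
    k=np.zeros_like(m); x0,y0,x1,y1=roi; k[y0:y1,x0:x1]=255; m&=k
    m=cv2.morphologyEx(m,cv2.MORPH_CLOSE,np.ones((5,5)))
    cs,_=cv2.findContours(m,cv2.RETR_EXTERNAL,cv2.CHAIN_APPROX_NONE)
    if not cs: return None
    return max(cs,key=cv2.contourArea)
E
python3 - <<'E'
from h import *
T=pickle.load(open("top0.pkl","rb"));S=pickle.load(open("side0.pkl","rb"))
P=[]
for n in HUE:
    a=cap(T,n,(210,205,410,300)); b=cap(S,n,(290,160,410,280))
    ua=cv2.minEnclosingCircle(a);ub=cv2.boundingRect(b); 
    ma=cv2.moments(a);mb=cv2.moments(b)
    ca=(ma["m10"]/ma["m00"],ma["m01"]/ma["m00"]);cb=(mb["m10"]/mb["m00"],mb["m01"]/mb["m00"])
    p,e=tri(T,ca,S,cb); print(n,np.round(ca,1),np.round(ua[1],1),ub,"tri",p.round(4),round(e,4),"plane.085",plane(T,ca,.085).round(4))
h=cv2.cvtColor(T["image"],cv2.COLOR_BGR2HSV)
print(h[165,265],h[150,380],h[185,240],h[140,300])
for lo in (70,100):
    m=cv2.inRange(h,(10,lo,60),(28,255,255)); m[:,:225]=0;m[:,412:]=0;m[:125]=0;m[195:]=0
    mm=cv2.morphologyEx(cv2.morphologyEx(m,cv2.MORPH_CLOSE,np.ones((5,5))),cv2.MORPH_OPEN,np.ones((15,15)))
    c=max(cv2.findContours(mm,0,1)[0],key=cv2.contourArea); r=cv2.minAreaRect(c); bx=cv2.boxPoints(r)
    w=np.array([plane(T,q,.022) for q in bx]); print(r); print(w.round(4),np.linalg.norm(w-np.roll(w,1,0),axis=1).round(4),w.mean(0).round(4))
im=T["image"][115:300,200:420]; cv2.imwrite("pics/topzoom.png",cv2.resize(im,None,fx=3,fy=3,interpolation=cv2.INTER_CUBIC))
E
```

```text
red [240.6 235.8] 10.7 (314, 225, 26, 22) tri [0.4886 0.1385 0.0796] 0.0032 plane.085 [0.4896 0.1381 0.085 ]Traceback (most recent call last):
  File "<stdin>", line 6, in <module>
cv2.error: OpenCV(4.12.0) /io/opencv/modules/imgproc/src/shapedescr.cpp:201: error: (-215:Assertion failed) count >= 0 && (depth == CV_32F || depth == CV_32S) in function 'minEnclosingCircle'
```

Run:
```python
from h import *
T=pickle.load(open("top0.pkl","rb"));S=pickle.load(open("side0.pkl","rb"))
h=cv2.cvtColor(T["image"],cv2.COLOR_BGR2HSV);hs=cv2.cvtColor(S["image"],cv2.COLOR_BGR2HSV)
for u,v in((243,237),(235,232),(252,238),(286,240),(292,246),(277,241),(326,250),(335,254),(318,252),(368,256),(378,262),(358,262)): print((u,v),h[v,u],end=" ")
print()
for u,v in((327,235),(318,236),(345,215),(336,216),(364,195),(356,197),(380,180),(372,180)): print((u,v),hs[v,u],end=" ")
print(h[165,265],h[150,380],h[183,240],h[140,300],h[125,300])
im=T["image"][115:300,200:420]; cv2.imwrite("pics/topzoom.png",cv2.resize(im,None,fx=3,fy=3,interpolation=cv2.INTER_CUBIC))
```

```text
(243, 237) [  2 136 154] (235, 232) [  1 145 151] (252, 238) [  1 133 123] (286, 240) [ 64  96 133] (292, 246) [ 65 104 127] (277, 241) [ 63  75 109] (326, 250) [111 130 157] (335, 254) [112 135 147] (318, 252) [112 135 151] (368, 256) [ 32 119 157] (378, 262) [ 26 128 164] (358, 262) [ 25 127 155] 
(327, 235) [  2 217 200] (318, 236) [  1 232 167] (345, 215) [ 70 184 159] (336, 216) [ 71 219  93] (364, 195) [107 202 188] (356, 197) [109 239 110] (380, 180) [ 27 255 190] (372, 180) [ 25 245 131] [ 26  75 166] [ 25  74 168] [ 19  76 148] [ 20  80 143] [ 24   9 149]
```

View pics/topzoom.png

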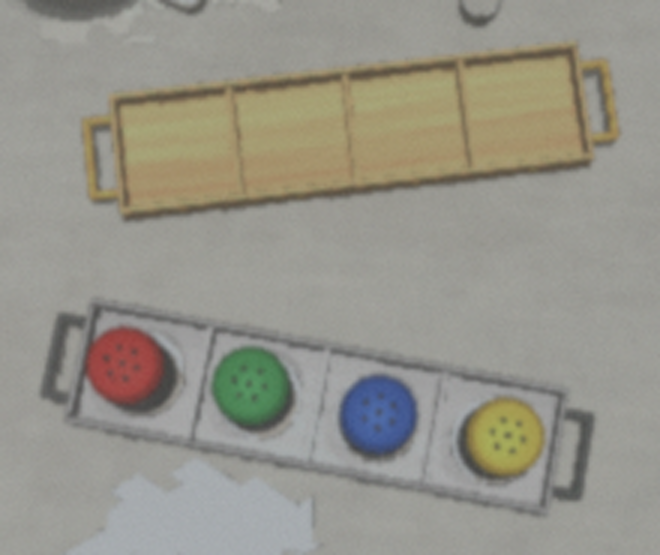

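The zoom shows all four caps clearly, with both racks' outer edges crisp. I'll loosen the masks.

Run:
```python
from h import *
T=pickle.load(open("top0.pkl","rb"));S=pickle.load(open("side0.pkl","rb"))
HUE["yellow"]=[(20,38)]
for n in HUE:
    a=cap(T,n,(210,205,410,300),smin=55); b=cap(S,n,(290,160,410,280),smin=120,vmin=40)
    f=lambda m:(m["m10"]/m["m00"],m["m01"]/m["m00"])
    ca,cb=f(cv2.moments(a)),f(cv2.moments(b))
    p,e=tri(T,ca,S,cb); print(n,np.round(ca,1),round(cv2.minEnclosingCircle(a)[1],1),cv2.boundingRect(b),"tri",p.round(4),round(e,4),"plane.088",plane(T,ca,.088).round(4))
h=cv2.cvtColor(T["image"],cv2.COLOR_BGR2HSV)
def rack(m,z):
    c=max(cv2.findContours(m,0,1)[0],key=cv2.contourArea); bx=cv2.boxPoints(cv2.minAreaRect(c))
    w=np.array([plane(T,q,z) for q in bx]); print(bx.round(1).tolist());print(w[:,:2].round(4).tolist(),np.linalg.norm(w-np.roll(w,1,0),axis=1).round(4),"ctr",w.mean(0).round(4))
    e=w-np.roll(w,1,0); e=e[np.argmax(np.linalg.norm(e,axis=1))]; e*=np.sign(e[1]); print("yaw",np.arctan2(-e[0],e[1]))
m=cv2.inRange(h,(10,40,50),(32,255,255)); m[:,:225]=0;m[:,412:]=0;m[:125]=0;m[195:]=0
rack(cv2.morphologyEx(cv2.morphologyEx(m,cv2.MORPH_CLOSE,np.ones((5,5))),cv2.MORPH_OPEN,np.ones((21,21))),.022)
# steel: hand-picked corners from zoom /3 + offset
q=np.array([[95,300],[567,393],[546,513],[70,422]])/3+[200,115]
w=np.array([plane(T,u,.022) for u in q]);print(w.round(4).tolist(),np.linalg.norm(w-np.roll(w,1,0),axis=1).round(4),w.mean(0).round(4))
q=np.array([[111,95],[576,44],[592,160],[123,215]])/3+[200,115]
w=np.array([plane(T,u,.022) for u in q]);print(w.round(4).tolist(),np.linalg.norm(w-np.roll(w,1,0),axis=1).round(4),w.mean(0).round(4))
```

```text
red [241.2 236.5] 13.4 (314, 225, 26, 23) tri [0.4882 0.1377 0.0791] 0.0017 plane.088 [0.4881 0.1366 0.088 ]
green [283.1 243.2] 12.5 (334, 205, 24, 20) tri [0.4785 0.0652 0.079 ] 0.0018 plane.088 [0.4786 0.0648 0.088 ]
blue [325.8 252.7] 13.0 (354, 187, 23, 18) tri [ 0.4639 -0.0086  0.0793] 0.0019 plane.088 [ 0.4642 -0.0082  0.088 ]
yellow [367.9 260.3] 13.3 (370, 171, 21, 17) tri [ 0.4529 -0.0809  0.0793] 0.0013 plane.088 [ 0.453  -0.0799  0.088 ]
[[234.0, 145.8000030517578], [393.20001220703125, 127.69999694824219], [398.0, 170.0], [238.8000030517578, 188.10000610351562]]
[[0.6662, 0.1681], [0.7101, -0.1332], [0.6274, -0.1422], [0.5849, 0.1549]] [0.0824 0.3046 0.0832 0.3002] ctr [0.6471 0.0119 0.022 ]
yaw 0.1446450952000953
[[0.534, 0.1655, 0.022], [0.484, -0.1254, 0.022], [0.4113, -0.1128, 0.022], [0.4589, 0.1767, 0.022]] [0.0759 0.2952 0.0738 0.2934] [0.4721 0.026  0.022 ]
[[0.6646, 0.1624, 0.022], [0.7061, -0.131, 0.022], [0.6306, -0.141, 0.022], [0.5877, 0.151, 0.022]] [0.0777 0.2963 0.0761 0.2951] [0.6472 0.0103 0.022 ]
```

```bash
cat >> h.py <<'E'
from scipy.spatial.transform import Rotation as R
def ptgt(s,pos,yaw=None):
    """shift (cm, tool axes) and turn from current pose to TCP pos w/ tool x down and tool z (jaws) along +-(cos yaw,sin yaw)"""
    Rm=R.from_quat(s["tool_rot"]); M=Rm.as_matrix()
    d=M.T@(np.array(pos)-s["ee_pos"])*100
    out=[d.round(2)]
    if yaw is not None:
        z=np.array([np.cos(yaw),np.sin(yaw),0]); 
        if z@M[:,2]<0:z=-z
        x=np.array([0,0,-1.]); G=np.c_[x,np.cross(z,x),z]
        out.append((Rm.inv()*R.from_matrix(G)).as_rotvec().round(3))
    return out
E
python3 - <<'E'
from h import *
from workcell import monitor
T=pickle.load(open("top0.pkl","rb"));S=pickle.load(open("side0.pkl","rb"))
print(R.from_quat(monitor.read_state()["tool_rot"]).as_matrix().round(3))
print("bin",tri(T,(477,305),S,(440,150)), tri(T,(478,90),S,(290,103)))
o,d1=ray(T,(100,364));_,d2=ray(T,(550,374));n=np.cross(d1,d2)
for u in((489,110),(470,240),(455,310)):
    p,d=ray(S,u); t=n@(o-p)/(n@d); print("rail",p+d*t)
s=monitor.read_state()
print(ptgt(s,(.472,-.08,.2),-.167))
E
```

```text
[[-0.     0.895  0.446]
 [ 0.001  0.446 -0.895]
 [-1.    -0.    -0.001]]
bin (array([ 0.37088797, -0.26884283,  0.07542106]), np.float64(0.024016249954942125)) (array([ 0.74047283, -0.26230759,  0.13346924]), np.float64(0.008325134543368105))
rail [ 0.26899145 -0.658967    0.04514491]
rail [ 0.24912039 -0.1772318  -0.0884588 ]
rail [ 0.25605155  0.10623955 -0.03815015]
[array([  2.23,  38.66, -34.24]), array([-0.941, -0.001, -0.   ])]
```

View pics/wrist0.png

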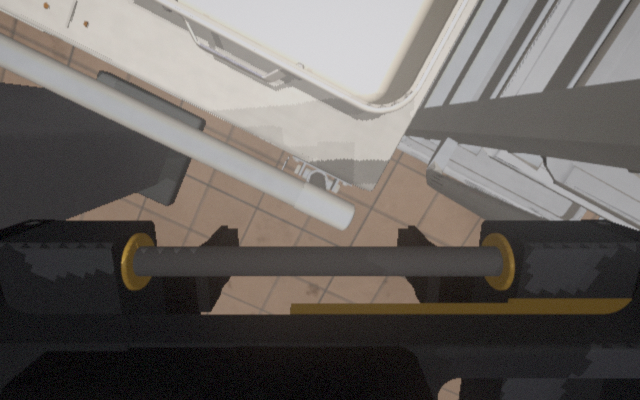

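Checks on the measurements: cap heights triangulate to about 0.079, which fits a mid-cap height of 0.081. Rack lengths come to 0.295–0.30 and compartment pitch to about 74 mm. The rail (x≈0.26) and the bin rim (z≈0.13) are clear of a path at z≈0.26. I'll go to yellow first.

Emit:
play_rows:
  steps:
    - {"tx":-2,"ty":1,"tz":-1,"ax":-0.04,"jaw":8.7}
    - {"tx":-4,"ty":4,"tz":-3.5,"ax":-0.1,"jaw":8.7}
    - {"tx":-4,"ty":7,"tz":-6,"ax":-0.18,"jaw":8.7}
    - {"tx":-4,"ty":10,"tz":-9,"ax":-0.26,"jaw":8.7}
    - {"tx":-4,"ty":13,"tz":-11.5,"ax":-0.34,"jaw":8.7}
    - {"tx":-4,"ty":16,"tz":-14,"ax":-0.42,"jaw":8.7}
    - {"tx":-4,"ty":19,"tz":-17,"ax":-0.5,"jaw":8.7}
    - {"tx":-4,"ty":22,"tz":-19.5,"ax":-0.58,"jaw":8.7}
    - {"tx":-4,"ty":25,"tz":-22,"ax":-0.66,"jaw":8.7}
    - {"tx":-4,"ty":28,"tz":-25,"ax":-0.74,"jaw":8.7}
    - {"tx":-4,"ty":31,"tz":-28,"ax":-0.82,"jaw":8.7}
    - {"tx":-4,"ty":33,"tz":-30,"ax":-0.9,"jaw":8.7}
  grip_force: 20

```text
schema error: expected keys tx, ty, tz, ax, ay, az, jaw
```

```bash
cat > go.py <<'E'
import sys; from h import *
from workcell import monitor
s=monitor.read_state(); a=[float(x) for x in sys.argv[1:]]
print(round(s["time"],2),s["ee_pos"].round(4),"q",s["q"].round(2),"F",s["ft_force"].round(1),"open",round(s["opening"],4)); 
M=R.from_quat(s["tool_rot"]).as_matrix(); print("z",M[:,2].round(3),"x",M[:,0].round(3))
if a: print(ptgt(s,a[:3],a[3] if len(a)>3 else None))
E
python3 go.py .453 -.080 .16 -.167
```

```text
0.15 [ 0.2789 -0.559   0.2219] q [ 1.09  0.33 -0.06  1.46  0.02  1.35 -0.09] F [-0.  -0.5  0.8] open 0.0871
z [ 0.446 -0.895 -0.001] x [-0.     0.001 -1.   ]
[array([  6.23,  36.96, -35.08]), array([-0.941, -0.001, -0.   ])]
```

Emit:
play_rows:
  steps:
    - {"tx":-2,"ty":1,"tz":-1,"ax":-0.04,"ay":0,"az":0,"jaw":8.7}
    - {"tx":-4,"ty":4,"tz":-3.5,"ax":-0.1,"ay":0,"az":0,"jaw":8.7}
    - {"tx":-4,"ty":7,"tz":-6,"ax":-0.18,"ay":0,"az":0,"jaw":8.7}
    - {"tx":-4,"ty":10,"tz":-9,"ax":-0.26,"ay":0,"az":0,"jaw":8.7}
    - {"tx":-4,"ty":13,"tz":-12,"ax":-0.34,"ay":0,"az":0,"jaw":8.7}
    - {"tx":-4,"ty":16,"tz":-15,"ax":-0.42,"ay":0,"az":0,"jaw":8.7}
    - {"tx":-4,"ty":19,"tz":-18,"ax":-0.5,"ay":0,"az":0,"jaw":8.7}
    - {"tx":-4,"ty":22,"tz":-21,"ax":-0.58,"ay":0,"az":0,"jaw":8.7}
    - {"tx":-4,"ty":25,"tz":-24,"ax":-0.66,"ay":0,"az":0,"jaw":8.7}
    - {"tx":-4,"ty":28,"tz":-27,"ax":-0.74,"ay":0,"az":0,"jaw":8.7}
    - {"tx":-3,"ty":31,"tz":-29.5,"ax":-0.82,"ay":0,"az":0,"jaw":8.7}
    - {"tx":-2,"ty":33.5,"tz":-32,"ax":-0.9,"ay":0,"az":0,"jaw":8.7}
  grip_force: 20

```text
time: 1.15
ee_pos: [0.4368, -0.1213, 0.243]
tool_rot: [0.072, 0.703, -0.072, 0.704]
ft_force: [1.3, 0.4, -0.6]
opening: 0.0867
```

```bash
python3 go.py .453 -.080 .16 -.167
```

```text
1.15 [ 0.4368 -0.1213  0.243 ] q [ 0.69 -0.04 -0.5   1.84 -0.02  1.34 -0.01] F [ 1.3  0.4 -0.6] open 0.0867
z [ 0.979 -0.202  0.002] x [ 0.002 -0.001 -1.   ]
[array([8.3 , 4.38, 0.74]), array([-0.037,  0.002,  0.001])]
```

Emit:
play_rows:
  steps:
    - {"tx":2,"ty":2.5,"tz":0.4,"ax":-0.04,"ay":0.0,"az":0,"jaw":8.7}
    - {"tx":4,"ty":4.5,"tz":0.8,"ax":-0.04,"ay":0.0,"az":0,"jaw":8.7}
    - {"tx":6,"ty":4.5,"tz":0.8,"ax":-0.04,"ay":0.0,"az":0,"jaw":8.7}
    - {"tx":7,"ty":4.5,"tz":0.8,"ax":-0.04,"ay":0.0,"az":0,"jaw":8.7}
    - {"tx":7,"ty":4.5,"tz":0.8,"ax":-0.04,"ay":0.0,"az":0,"jaw":8.7}
    - {"tx":7,"ty":4.5,"tz":0.8,"ax":-0.04,"ay":0.0,"az":0,"jaw":8.7}
    - {"tx":7,"ty":4.5,"tz":0.8,"ax":-0.04,"ay":0.0,"az":0,"jaw":8.7}

```text
time: 1.73
ee_pos: [0.4535, -0.0818, 0.1737]
tool_rot: [0.06, 0.704, -0.06, 0.705]
ft_force: [-0.5, -0.4, 0.9]
opening: 0.0868
```

```bash
python3 go.py .453 -.080 .031 -.167
python3 - <<'E'
from workcell import capture
import cv2
cv2.imwrite("pics/w1.png",capture("wrist")["image"])
E
```

```text
1.73 [ 0.4535 -0.0818  0.1737] q [ 0.63  0.04 -0.56  1.92  0.02  1.19 -0.1 ] F [-0.5 -0.4  0.9] open 0.0868
z [ 0.986 -0.169  0.001] x [ 0.001 -0.    -1.   ]
[array([14.26,  0.18, -0.1 ]), array([-0.002,  0.001,  0.   ])]
```

View pics/w1.png

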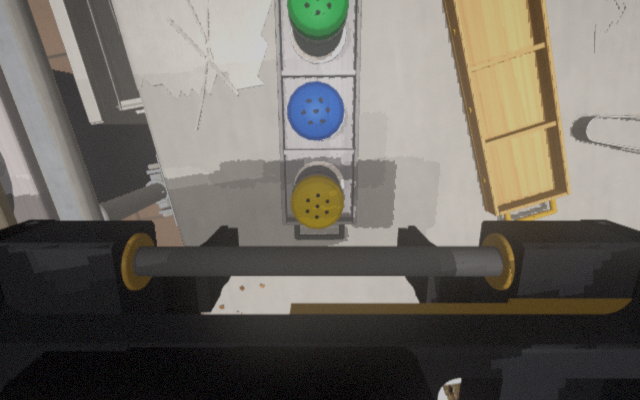

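The wrist view shows the yellow cap centred between the fingers at column 318, and the row lies square to the jaws. I'm descending and gripping.

Emit:
play_rows:
  steps:
    - {"tx":2,"ty":0.2,"tz":-0.1,"ax":0,"ay":0,"az":0,"jaw":8.7}
    - {"tx":5,"ty":0.2,"tz":-0.1,"ax":0,"ay":0,"az":0,"jaw":8.7}
    - {"tx":8,"ty":0.2,"tz":-0.1,"ax":0,"ay":0,"az":0,"jaw":8.7}
    - {"tx":10.5,"ty":0.2,"tz":-0.1,"ax":0,"ay":0,"az":0,"jaw":8.7}
    - {"tx":12.5,"ty":0.2,"tz":-0.1,"ax":0,"ay":0,"az":0,"jaw":8.7}
    - {"tx":13.7,"ty":0.2,"tz":-0.1,"ax":0,"ay":0,"az":0,"jaw":8.7}
    - {"tx":14.2,"ty":0.2,"tz":-0.1,"ax":0,"ay":0,"az":0,"jaw":8.7}
    - {"tx":14.2,"ty":0.2,"tz":-0.1,"ax":0,"ay":0,"az":0,"jaw":8.7}
    - {"tx":14.2,"ty":0.2,"tz":-0.1,"ax":0,"ay":0,"az":0,"jaw":8.7}
    - {"tx":14.2,"ty":0.2,"tz":-0.1,"ax":0,"ay":0,"az":0,"jaw":8.7}

```text
time: 2.62
ee_pos: [0.4534, -0.0792, 0.0318]
tool_rot: [0.059, 0.704, -0.06, 0.705]
ft_force: [0.4, -0.1, -0.2]
opening: 0.0869
```

```bash
python3 go.py .453 -.080 .031 -.167
python3 - <<'E'
from workcell import capture
import cv2
cv2.imwrite("pics/s1.png",capture("side")["image"])
E
```

```text
2.62 [ 0.4534 -0.0792  0.0318] q [ 0.59  0.23 -0.55  2.06  0.16  0.89 -0.22] F [ 0.4 -0.1 -0.2] open 0.0869
z [ 0.986 -0.168  0.002] x [ 0.002 -0.001 -1.   ]
[array([ 0.08, -0.09, -0.03]), array([-0.001,  0.002,  0.   ])]
```

View pics/s1.png

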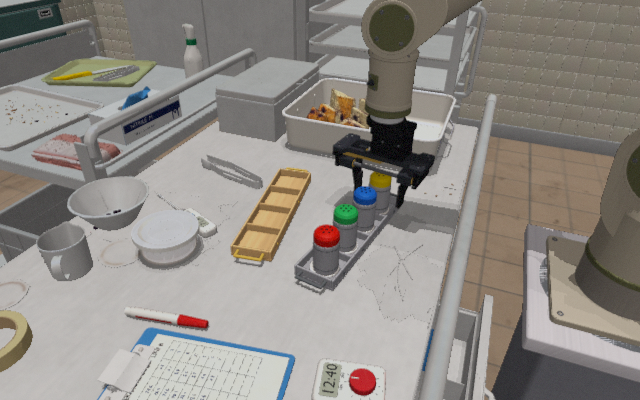

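The fingers straddle the yellow shaker at (380,190) and clear the rack walls. I'm closing.

Emit:
play_rows:
  steps:
    - {"tx":0,"ty":0,"tz":0,"ax":0,"ay":0,"az":0,"jaw":6}
    - {"tx":0,"ty":0,"tz":0,"ax":0,"ay":0,"az":0,"jaw":5}
    - {"tx":0,"ty":0,"tz":0,"ax":0,"ay":0,"az":0,"jaw":4}
    - {"tx":0,"ty":0,"tz":0,"ax":0,"ay":0,"az":0,"jaw":4}
    - {"tx":0,"ty":0,"tz":0,"ax":0,"ay":0,"az":0,"jaw":4}
    - {"tx":0,"ty":0,"tz":0,"ax":0,"ay":0,"az":0,"jaw":4}
    - {"tx":0,"ty":0,"tz":0,"ax":0,"ay":0,"az":0,"jaw":4}
    - {"tx":0,"ty":0,"tz":0,"ax":0,"ay":0,"az":0,"jaw":4}
  grip_force: 25

```text
time: 3.33
ee_pos: [0.4525, -0.0789, 0.0306]
tool_rot: [0.059, 0.705, -0.059, 0.705]
ft_force: [0.6, 1.0, 0.1]
opening: 0.0452
```

```bash
python3 go.py .453 -.080 .165 -.167
```

```text
3.33 [ 0.4525 -0.0789  0.0306] q [ 0.59  0.23 -0.55  2.06  0.16  0.89 -0.22] F [0.6 1.  0.1] open 0.0452
z [ 0.986 -0.167  0.   ] x [ 0. -0. -1.]
[array([-13.44,  -0.11,   0.07]), array([-0.001,  0.   ,  0.   ])]
```

Emit:
play_rows:
  steps:
    - {"tx":-0.5,"ty":0,"tz":0,"ax":0,"ay":0,"az":0,"jaw":4}
    - {"tx":-1.5,"ty":0,"tz":0,"ax":0,"ay":0,"az":0,"jaw":4}
    - {"tx":-3.3,"ty":0,"tz":0,"ax":0,"ay":0,"az":0,"jaw":4}
    - {"tx":-5.3,"ty":0,"tz":0,"ax":0,"ay":0,"az":0,"jaw":4}
    - {"tx":-7.5,"ty":0,"tz":0,"ax":0,"ay":0,"az":0,"jaw":4}
    - {"tx":-9.5,"ty":0,"tz":0,"ax":0,"ay":0,"az":0,"jaw":4}
    - {"tx":-11.3,"ty":0,"tz":0,"ax":0,"ay":0,"az":0,"jaw":4}
    - {"tx":-12.5,"ty":0,"tz":0,"ax":0,"ay":0,"az":0,"jaw":4}
    - {"tx":-13.2,"ty":0,"tz":0,"ax":0,"ay":0,"az":0,"jaw":4}
    - {"tx":-13.4,"ty":0,"tz":0,"ax":0,"ay":0,"az":0,"jaw":4}
    - {"tx":-13.4,"ty":0,"tz":0,"ax":0,"ay":0,"az":0,"jaw":4}
    - {"tx":-13.4,"ty":0,"tz":0,"ax":0,"ay":0,"az":0,"jaw":4}

```text
time: 4.33
ee_pos: [0.452, -0.0788, 0.164]
tool_rot: [0.059, 0.705, -0.059, 0.704]
ft_force: [0.1, -0.4, -2.7]
opening: 0.0453
```

```bash
python3 go.py .631 .1204 .165 .144;  python3 - <<'E'
from workcell import capture
import cv2
cv2.imwrite("pics/s2.png",capture("side")["image"])
E
```

```text
4.33 [ 0.452  -0.0788  0.164 ] q [ 0.63  0.04 -0.57  1.93  0.03  1.17 -0.11] F [ 0.1 -0.4 -2.7] open 0.0453
z [ 0.986 -0.167 -0.001] x [-0.001  0.    -1.   ]
[array([-0.12, 22.63, 14.32]), array([-0.312, -0.001, -0.   ])]
```

View pics/s2.png

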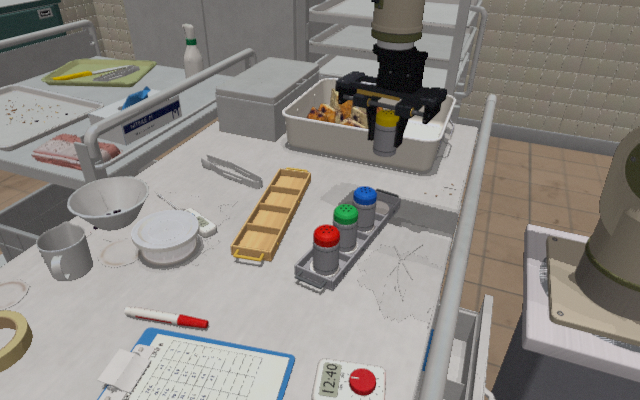

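Yellow is held upright at (385,135). I'm carrying it over the caddy's left compartment.

Emit:
play_rows:
  steps:
    - {"tx":0,"ty":0.7,"tz":0.4,"ax":-0.01,"ay":0,"az":0,"jaw":4}
    - {"tx":0,"ty":2.2,"tz":1.4,"ax":-0.03,"ay":0,"az":0,"jaw":4}
    - {"tx":0,"ty":4.5,"tz":2.8,"ax":-0.06,"ay":0,"az":0,"jaw":4}
    - {"tx":0,"ty":7,"tz":4.4,"ax":-0.1,"ay":0,"az":0,"jaw":4}
    - {"tx":0,"ty":9.6,"tz":6.1,"ax":-0.14,"ay":0,"az":0,"jaw":4}
    - {"tx":0,"ty":12.2,"tz":7.7,"ax":-0.17,"ay":0,"az":0,"jaw":4}
    - {"tx":0,"ty":14.8,"tz":9.4,"ax":-0.21,"ay":0,"az":0,"jaw":4}
    - {"tx":0,"ty":17.3,"tz":11,"ax":-0.24,"ay":0,"az":0,"jaw":4}
    - {"tx":0,"ty":19.5,"tz":12.3,"ax":-0.27,"ay":0,"az":0,"jaw":4}
    - {"tx":0,"ty":21.2,"tz":13.4,"ax":-0.29,"ay":0,"az":0,"jaw":4}
    - {"tx":0,"ty":22.2,"tz":14.1,"ax":-0.31,"ay":0,"az":0,"jaw":4}
    - {"tx":0,"ty":22.6,"tz":14.3,"ax":-0.312,"ay":0,"az":0,"jaw":4}

```text
time: 5.38
ee_pos: [0.6316, 0.1228, 0.1632]
tool_rot: [-0.051, 0.706, 0.053, 0.705]
ft_force: [-0.1, 0.2, -1.6]
opening: 0.0455
```

Emit:
play_rows:
  steps:
    - {"tx":0,"ty":0,"tz":0,"ax":0,"ay":0,"az":0,"jaw":4}
    - {"tx":0,"ty":0,"tz":0,"ax":0,"ay":0,"az":0,"jaw":4}
    - {"tx":0,"ty":0,"tz":0,"ax":0,"ay":0,"az":0,"jaw":4}
    - {"tx":0,"ty":0,"tz":0,"ax":0,"ay":0,"az":0,"jaw":4}

```text
time: 5.72
ee_pos: [0.631, 0.119, 0.1647]
tool_rot: [-0.051, 0.705, 0.05, 0.705]
ft_force: [-0.1, 1.2, -1.7]
opening: 0.0452
```

```bash
python3 go.py .631 .1204 .029 .144;  python3 - <<'E'
from workcell import capture
import cv2
cv2.imwrite("pics/w3.png",capture("wrist")["image"])
E
```

```text
5.72 [0.631  0.119  0.1647] q [ 0.23  0.49 -0.67  1.46  0.31  1.3  -0.32] F [-0.1  1.2 -1.7] open 0.0452
z [0.99  0.142 0.   ] x [ 0.    -0.001 -1.   ]
[array([13.56,  0.15,  0.02]), array([-0.001,  0.   ,  0.001])]
```

View pics/w3.png

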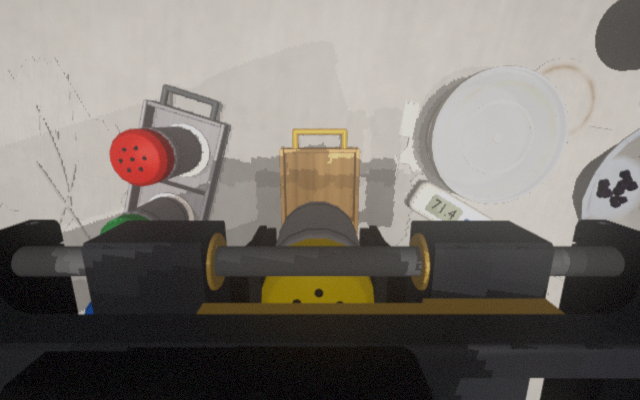

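Run:
```python
from h import *
T=pickle.load(open("top0.pkl","rb"));S=pickle.load(open("side0.pkl","rb"))
print(tri(T,(224,83),S,(168,233)),plane(T,(225,118),.06))
```

```text
(array([0.78189569, 0.18976434, 0.03598147]), np.float64(0.00652280154886959)) [0.70762442 0.18104876 0.06      ]
```

The bowl is low (rim z≈0.04) and clear. The caddy is centred under the shaker (columns 280–358). I'm lowering it now.

Emit:
play_rows:
  steps:
    - {"tx":1,"ty":0.1,"tz":0,"ax":0,"ay":0,"az":0,"jaw":4}
    - {"tx":3,"ty":0.1,"tz":0,"ax":0,"ay":0,"az":0,"jaw":4}
    - {"tx":5.3,"ty":0.1,"tz":0,"ax":0,"ay":0,"az":0,"jaw":4}
    - {"tx":7.6,"ty":0.1,"tz":0,"ax":0,"ay":0,"az":0,"jaw":4}
    - {"tx":9.6,"ty":0.1,"tz":0,"ax":0,"ay":0,"az":0,"jaw":4}
    - {"tx":11.3,"ty":0.1,"tz":0,"ax":0,"ay":0,"az":0,"jaw":4}
    - {"tx":12.4,"ty":0.1,"tz":0,"ax":0,"ay":0,"az":0,"jaw":4}
    - {"tx":13.1,"ty":0.1,"tz":0,"ax":0,"ay":0,"az":0,"jaw":4}
    - {"tx":13.4,"ty":0.1,"tz":0,"ax":0,"ay":0,"az":0,"jaw":4}
    - {"tx":13.6,"ty":0.1,"tz":0,"ax":0,"ay":0,"az":0,"jaw":4}
    - {"tx":13.6,"ty":0.1,"tz":0,"ax":0,"ay":0,"az":0,"jaw":4}
    - {"tx":13.6,"ty":0.1,"tz":0,"ax":0,"ay":0,"az":0,"jaw":4}

```text
time: 6.77
ee_pos: [0.6316, 0.1212, 0.0294]
tool_rot: [-0.051, 0.705, 0.051, 0.706]
ft_force: [0.1, -0.2, -1.0]
opening: 0.0453
```

```bash
python3 go.py .631 .1204 .028 .144;  python3 - <<'E'
from workcell import capture
import cv2
cv2.imwrite("pics/s4.png",capture("side")["image"])
E
```

```text
6.77 [0.6316 0.1212 0.0294] q [ 0.2   0.62 -0.62  1.58  0.4   1.07 -0.38] F [ 0.1 -0.2 -1. ] open 0.0453
z [0.99  0.143 0.001] x [ 0.001  0.    -1.   ]
[array([ 0.14, -0.07, -0.07]), array([-0.   ,  0.001,  0.   ])]
```

View pics/s4.png

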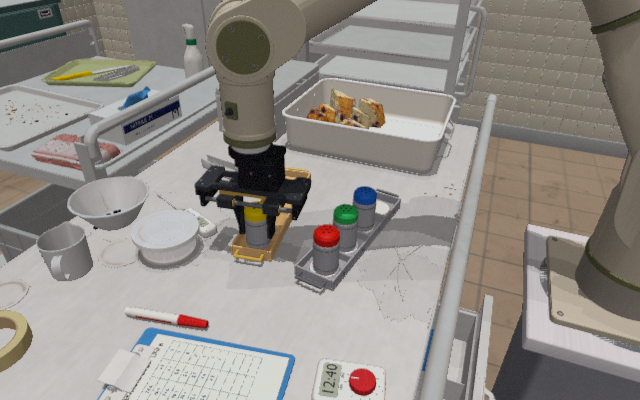

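Yellow sits within the end compartment at (257,225), just off the floor. I'll settle it 1 mm more, open and retreat.

Emit:
play_rows:
  steps:
    - {"tx":0.1,"ty":0,"tz":0,"ax":0,"ay":0,"az":0,"jaw":4}
    - {"tx":0.2,"ty":0,"tz":0,"ax":0,"ay":0,"az":0,"jaw":4}
    - {"tx":0.2,"ty":0,"tz":0,"ax":0,"ay":0,"az":0,"jaw":4}
    - {"tx":0.2,"ty":0,"tz":0,"ax":0,"ay":0,"az":0,"jaw":5}
    - {"tx":0.2,"ty":0,"tz":0,"ax":0,"ay":0,"az":0,"jaw":6}
    - {"tx":0.2,"ty":0,"tz":0,"ax":0,"ay":0,"az":0,"jaw":7}
    - {"tx":0.2,"ty":0,"tz":0,"ax":0,"ay":0,"az":0,"jaw":8.5}
    - {"tx":0.2,"ty":0,"tz":0,"ax":0,"ay":0,"az":0,"jaw":8.5}
    - {"tx":0.2,"ty":0,"tz":0,"ax":0,"ay":0,"az":0,"jaw":8.5}
    - {"tx":0.2,"ty":0,"tz":0,"ax":0,"ay":0,"az":0,"jaw":8.5}

```text
time: 7.65
ee_pos: [0.631, 0.1211, 0.0265]
tool_rot: [-0.051, 0.705, 0.051, 0.705]
ft_force: [-0.9, 0.3, -0.2]
opening: 0.0809
```

Emit:
play_rows:
  steps:
    - {"tx":-1,"ty":0,"tz":0,"ax":0,"ay":0,"az":0,"jaw":8.7}
    - {"tx":-3.5,"ty":0,"tz":0,"ax":0,"ay":0,"az":0,"jaw":8.7}
    - {"tx":-6.5,"ty":0,"tz":0,"ax":0,"ay":0,"az":0,"jaw":8.7}
    - {"tx":-9.5,"ty":0,"tz":0,"ax":0,"ay":0,"az":0,"jaw":8.7}
    - {"tx":-12,"ty":0,"tz":0,"ax":0,"ay":0,"az":0,"jaw":8.7}
    - {"tx":-13.2,"ty":0,"tz":0,"ax":0,"ay":0,"az":0,"jaw":8.7}
    - {"tx":-13.5,"ty":0,"tz":0,"ax":0,"ay":0,"az":0,"jaw":8.7}
    - {"tx":-13.5,"ty":0,"tz":0,"ax":0,"ay":0,"az":0,"jaw":8.7}
    - {"tx":-13.5,"ty":0,"tz":0,"ax":0,"ay":0,"az":0,"jaw":8.7}

```text
time: 8.4
ee_pos: [0.6305, 0.1207, 0.1602]
tool_rot: [-0.051, 0.706, 0.051, 0.705]
ft_force: [-0.7, -1.3, -0.7]
opening: 0.0872
```

```bash
python3 go.py .464 -.0083 .165 -.167;  python3 - <<'E'
from workcell import capture
import cv2
cv2.imwrite("pics/s5.png",capture("side")["image"])
E
```

```text
8.4 [0.6305 0.1207 0.1602] q [ 0.23  0.49 -0.67  1.46  0.31  1.3  -0.32] F [-0.7 -1.3 -0.7] open 0.0872
z [ 0.99   0.143 -0.002] x [-0.002 -0.001 -1.   ]
[array([ -0.45, -10.38, -18.33]), array([ 0.311, -0.002,  0.001])]
```

View pics/s5.png

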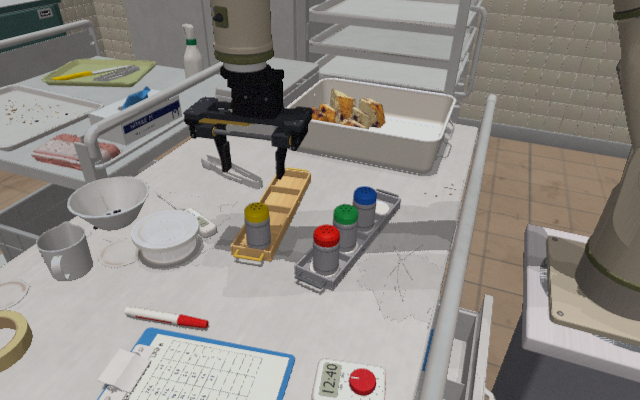

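Yellow stands upright in the left compartment at (257,228). Next is blue.

Emit:
play_rows:
  steps:
    - {"tx":0,"ty":-0.5,"tz":-1,"ax":0.02,"ay":0,"az":0,"jaw":8.7}
    - {"tx":-0.4,"ty":-2,"tz":-3.4,"ax":0.06,"ay":0,"az":0,"jaw":8.7}
    - {"tx":-0.4,"ty":-3.6,"tz":-6.2,"ax":0.11,"ay":0,"az":0,"jaw":8.7}
    - {"tx":-0.4,"ty":-5.2,"tz":-9.1,"ax":0.16,"ay":0,"az":0,"jaw":8.7}
    - {"tx":-0.4,"ty":-6.8,"tz":-12,"ax":0.21,"ay":0,"az":0,"jaw":8.7}
    - {"tx":-0.4,"ty":-8.4,"tz":-14.8,"ax":0.26,"ay":0,"az":0,"jaw":8.7}
    - {"tx":-0.4,"ty":-9.7,"tz":-17.1,"ax":0.3,"ay":0,"az":0,"jaw":8.7}
    - {"tx":-0.4,"ty":-10.4,"tz":-18.3,"ax":0.311,"ay":0,"az":0,"jaw":8.7}
    - {"tx":-0.4,"ty":-10.4,"tz":-18.3,"ax":0.311,"ay":0,"az":0,"jaw":8.7}
    - {"tx":-0.4,"ty":-10.4,"tz":-18.3,"ax":0.311,"ay":0,"az":0,"jaw":8.7}
    - {"tx":-0.4,"ty":-10.4,"tz":-18.3,"ax":0.311,"ay":0,"az":0,"jaw":8.7}
    - {"tx":-0.4,"ty":-10.4,"tz":-18.3,"ax":0.311,"ay":0,"az":0,"jaw":8.7}

```text
time: 9.45
ee_pos: [0.4654, -0.0072, 0.1652]
tool_rot: [0.059, 0.705, -0.058, 0.705]
ft_force: [0.3, 0.3, 0.5]
opening: 0.087
```

```bash
python3 go.py .464 -.0083 .031 -.167
```

```text
9.45 [ 0.4654 -0.0072  0.1652] q [ 0.55  0.06 -0.64  1.91  0.04  1.18 -0.28] F [0.3 0.3 0.5] open 0.087
z [ 0.986 -0.165 -0.001] x [-0.     0.001 -1.   ]
[array([13.42, -0.14, -0.11]), array([ 0.002, -0.001, -0.001])]
```

Emit:
play_rows:
  steps:
    - {"tx":2,"ty":-0.1,"tz":-0.1,"ax":0,"ay":0,"az":0,"jaw":8.7}
    - {"tx":5,"ty":-0.1,"tz":-0.1,"ax":0,"ay":0,"az":0,"jaw":8.7}
    - {"tx":8,"ty":-0.1,"tz":-0.1,"ax":0,"ay":0,"az":0,"jaw":8.7}
    - {"tx":10.5,"ty":-0.1,"tz":-0.1,"ax":0,"ay":0,"az":0,"jaw":8.7}
    - {"tx":12.2,"ty":-0.1,"tz":-0.1,"ax":0,"ay":0,"az":0,"jaw":8.7}
    - {"tx":13.1,"ty":-0.1,"tz":-0.1,"ax":0,"ay":0,"az":0,"jaw":8.7}
    - {"tx":13.4,"ty":-0.1,"tz":-0.1,"ax":0,"ay":0,"az":0,"jaw":8.7}
    - {"tx":13.4,"ty":-0.1,"tz":-0.1,"ax":0,"ay":0,"az":0,"jaw":8.7}
    - {"tx":13.4,"ty":-0.1,"tz":-0.1,"ax":0,"ay":0,"az":0,"jaw":8.7}
    - {"tx":13.4,"ty":-0.1,"tz":-0.1,"ax":0,"ay":0,"az":0,"jaw":8.7}

```text
time: 10.28
ee_pos: [0.4647, -0.0089, 0.0326]
tool_rot: [0.059, 0.704, -0.059, 0.705]
ft_force: [0.7, -0.4, 0.7]
opening: 0.087
```

```bash
python3 go.py .464 -.0083 .031 -.167
```

```text
10.28 [ 0.4647 -0.0089  0.0326] q [ 0.5   0.25 -0.62  2.05  0.19  0.9  -0.4 ] F [ 0.7 -0.4  0.7] open 0.087
z [ 0.986 -0.166  0.002] x [ 0.002 -0.    -1.   ]
[array([ 0.16,  0.04, -0.08]), array([ 0.   ,  0.002, -0.   ])]
```

Emit:
play_rows:
  steps:
    - {"tx":0,"ty":0,"tz":0,"ax":0,"ay":0,"az":0,"jaw":6}
    - {"tx":0,"ty":0,"tz":0,"ax":0,"ay":0,"az":0,"jaw":5}
    - {"tx":0,"ty":0,"tz":0,"ax":0,"ay":0,"az":0,"jaw":4}
    - {"tx":0,"ty":0,"tz":0,"ax":0,"ay":0,"az":0,"jaw":4}
    - {"tx":0,"ty":0,"tz":0,"ax":0,"ay":0,"az":0,"jaw":4}
    - {"tx":0,"ty":0,"tz":0,"ax":0,"ay":0,"az":0,"jaw":4}
    - {"tx":0,"ty":0,"tz":0,"ax":0,"ay":0,"az":0,"jaw":4}
    - {"tx":0,"ty":0,"tz":0,"ax":0,"ay":0,"az":0,"jaw":4}
  grip_force: 25

```text
time: 10.95
ee_pos: [0.4638, -0.009, 0.0316]
tool_rot: [0.059, 0.705, -0.059, 0.705]
ft_force: [0.4, 0.6, 0.7]
opening: 0.0455
```

Emit:
play_rows:
  steps:
    - {"tx":-0.5,"ty":0,"tz":0,"ax":0,"ay":0,"az":0,"jaw":4}
    - {"tx":-1.5,"ty":0,"tz":0,"ax":0,"ay":0,"az":0,"jaw":4}
    - {"tx":-3.3,"ty":0,"tz":0,"ax":0,"ay":0,"az":0,"jaw":4}
    - {"tx":-5.3,"ty":0,"tz":0,"ax":0,"ay":0,"az":0,"jaw":4}
    - {"tx":-7.5,"ty":0,"tz":0,"ax":0,"ay":0,"az":0,"jaw":4}
    - {"tx":-9.5,"ty":0,"tz":0,"ax":0,"ay":0,"az":0,"jaw":4}
    - {"tx":-11.3,"ty":0,"tz":0,"ax":0,"ay":0,"az":0,"jaw":4}
    - {"tx":-12.5,"ty":0,"tz":0,"ax":0,"ay":0,"az":0,"jaw":4}
    - {"tx":-13.2,"ty":0,"tz":0,"ax":0,"ay":0,"az":0,"jaw":4}
    - {"tx":-13.4,"ty":0,"tz":0,"ax":0,"ay":0,"az":0,"jaw":4}
    - {"tx":-13.4,"ty":0,"tz":0,"ax":0,"ay":0,"az":0,"jaw":4}
    - {"tx":-13.4,"ty":0,"tz":0,"ax":0,"ay":0,"az":0,"jaw":4}

```text
time: 11.95
ee_pos: [0.4633, -0.009, 0.165]
tool_rot: [0.059, 0.705, -0.059, 0.704]
ft_force: [-1.0, 0.1, -0.7]
opening: 0.0454
```

```bash
python3 go.py .6417 .0471 .165 .144;  python3 - <<'E'
from workcell import capture
import cv2
cv2.imwrite("pics/s6.png",capture("side")["image"])
E
```

```text
11.95 [ 0.4633 -0.009   0.165 ] q [ 0.56  0.06 -0.65  1.92  0.04  1.18 -0.27] F [-1.   0.1 -0.7] open 0.0454
z [ 0.986 -0.166 -0.001] x [-0.001 -0.    -1.   ]
[array([-0.02,  8.49, 16.66]), array([-0.311, -0.001,  0.   ])]
```

View pics/s6.png

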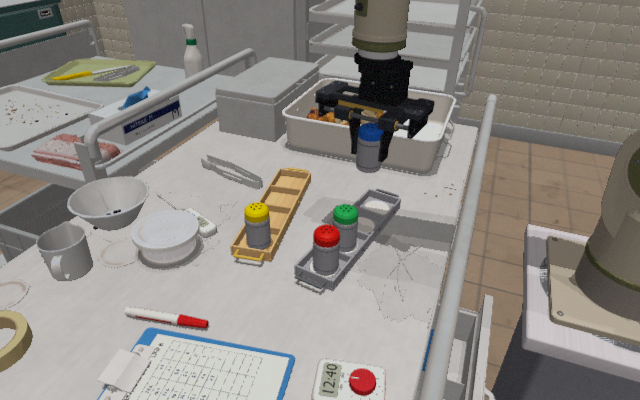

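Blue is lifted upright at (369,148). I'm carrying it to compartment 2.

Emit:
play_rows:
  steps:
    - {"tx":0,"ty":0.3,"tz":0.7,"ax":-0.01,"ay":0,"az":0,"jaw":4}
    - {"tx":0,"ty":1.1,"tz":2.2,"ax":-0.04,"ay":0,"az":0,"jaw":4}
    - {"tx":0,"ty":2.2,"tz":4.3,"ax":-0.08,"ay":0,"az":0,"jaw":4}
    - {"tx":0,"ty":3.4,"tz":6.7,"ax":-0.12,"ay":0,"az":0,"jaw":4}
    - {"tx":0,"ty":4.6,"tz":9.1,"ax":-0.17,"ay":0,"az":0,"jaw":4}
    - {"tx":0,"ty":5.8,"tz":11.4,"ax":-0.21,"ay":0,"az":0,"jaw":4}
    - {"tx":0,"ty":6.9,"tz":13.5,"ax":-0.25,"ay":0,"az":0,"jaw":4}
    - {"tx":0,"ty":7.7,"tz":15.2,"ax":-0.28,"ay":0,"az":0,"jaw":4}
    - {"tx":0,"ty":8.3,"tz":16.3,"ax":-0.3,"ay":0,"az":0,"jaw":4}
    - {"tx":0,"ty":8.5,"tz":16.7,"ax":-0.311,"ay":0,"az":0,"jaw":4}
    - {"tx":0,"ty":8.5,"tz":16.7,"ax":-0.311,"ay":0,"az":0,"jaw":4}
    - {"tx":0,"ty":8.5,"tz":16.7,"ax":-0.311,"ay":0,"az":0,"jaw":4}

```text
time: 13.0
ee_pos: [0.6421, 0.0471, 0.1648]
tool_rot: [-0.051, 0.706, 0.051, 0.705]
ft_force: [-0.3, 0.0, -1.6]
opening: 0.0453
```

```bash
python3 go.py .6417 .0471 .0295 .144;  python3 - <<'E'
from workcell import capture
import cv2
cv2.imwrite("pics/w7.png",capture("wrist")["image"])
E
```

```text
13.0 [0.6421 0.0471 0.1648] q [ 0.34  0.49 -0.66  1.45  0.3   1.3  -0.2 ] F [-0.3  0.  -1.6] open 0.0453
z [ 0.99   0.143 -0.001] x [-0.001  0.    -1.   ]
[array([13.53, -0.  , -0.02]), array([-0.   , -0.001, -0.   ])]
```

View pics/w7.png

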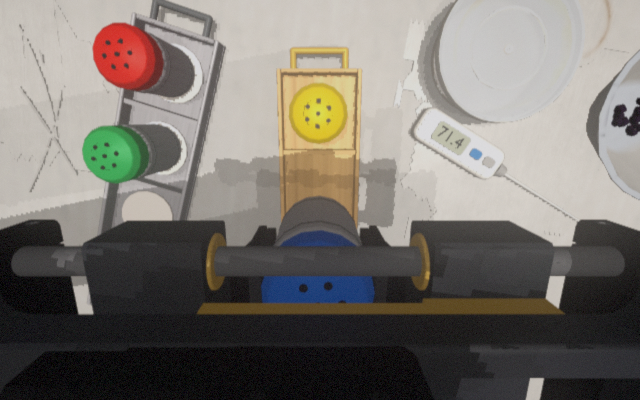

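Yellow at (318,113) is centred in its compartment and blue is aligned over the next one. I'm lowering, releasing and retreating.

Emit:
play_rows:
  steps:
    - {"tx":1,"ty":0,"tz":0,"ax":0,"ay":0,"az":0,"jaw":4}
    - {"tx":3,"ty":0,"tz":0,"ax":0,"ay":0,"az":0,"jaw":4}
    - {"tx":5.3,"ty":0,"tz":0,"ax":0,"ay":0,"az":0,"jaw":4}
    - {"tx":7.6,"ty":0,"tz":0,"ax":0,"ay":0,"az":0,"jaw":4}
    - {"tx":9.6,"ty":0,"tz":0,"ax":0,"ay":0,"az":0,"jaw":4}
    - {"tx":11.3,"ty":0,"tz":0,"ax":0,"ay":0,"az":0,"jaw":4}
    - {"tx":12.4,"ty":0,"tz":0,"ax":0,"ay":0,"az":0,"jaw":4}
    - {"tx":13,"ty":0,"tz":0,"ax":0,"ay":0,"az":0,"jaw":4}
    - {"tx":13.3,"ty":0,"tz":0,"ax":0,"ay":0,"az":0,"jaw":4}
    - {"tx":13.5,"ty":0,"tz":0,"ax":0,"ay":0,"az":0,"jaw":4}
    - {"tx":13.5,"ty":0,"tz":0,"ax":0,"ay":0,"az":0,"jaw":4}
    - {"tx":13.5,"ty":0,"tz":0,"ax":0,"ay":0,"az":0,"jaw":4}

```text
time: 14.05
ee_pos: [0.643, 0.0472, 0.0314]
tool_rot: [-0.051, 0.705, 0.051, 0.706]
ft_force: [0.5, -0.3, -1.4]
opening: 0.0455
```

```bash
python3 go.py .6417 .0471 .0285 .144
```

```text
14.05 [0.643  0.0472 0.0314] q [ 0.31  0.62 -0.62  1.57  0.39  1.08 -0.26] F [ 0.5 -0.3 -1.4] open 0.0455
z [0.99  0.143 0.001] x [ 0.001 -0.    -1.   ]
[array([ 0.29,  0.01, -0.13]), array([-0.   ,  0.001,  0.   ])]
```

Emit:
play_rows:
  steps:
    - {"tx":0.1,"ty":0,"tz":0,"ax":0,"ay":0,"az":0,"jaw":4}
    - {"tx":0.1,"ty":0,"tz":0,"ax":0,"ay":0,"az":0,"jaw":4}
    - {"tx":0.1,"ty":0,"tz":0,"ax":0,"ay":0,"az":0,"jaw":4}
    - {"tx":0.1,"ty":0,"tz":0,"ax":0,"ay":0,"az":0,"jaw":5}
    - {"tx":0.1,"ty":0,"tz":0,"ax":0,"ay":0,"az":0,"jaw":6}
    - {"tx":0.1,"ty":0,"tz":0,"ax":0,"ay":0,"az":0,"jaw":7}
    - {"tx":0.1,"ty":0,"tz":0,"ax":0,"ay":0,"az":0,"jaw":8.5}
    - {"tx":0.1,"ty":0,"tz":0,"ax":0,"ay":0,"az":0,"jaw":8.5}
    - {"tx":0.1,"ty":0,"tz":0,"ax":0,"ay":0,"az":0,"jaw":8.5}
    - {"tx":0.1,"ty":0,"tz":0,"ax":0,"ay":0,"az":0,"jaw":8.5}

```text
time: 14.88
ee_pos: [0.6425, 0.0471, 0.0296]
tool_rot: [-0.051, 0.705, 0.051, 0.705]
ft_force: [-0.1, -0.1, -0.8]
opening: 0.0805
```

Emit:
play_rows:
  steps:
    - {"tx":-1,"ty":0,"tz":0,"ax":0,"ay":0,"az":0,"jaw":8.7}
    - {"tx":-3.5,"ty":0,"tz":0,"ax":0,"ay":0,"az":0,"jaw":8.7}
    - {"tx":-6.5,"ty":0,"tz":0,"ax":0,"ay":0,"az":0,"jaw":8.7}
    - {"tx":-9.5,"ty":0,"tz":0,"ax":0,"ay":0,"az":0,"jaw":8.7}
    - {"tx":-12,"ty":0,"tz":0,"ax":0,"ay":0,"az":0,"jaw":8.7}
    - {"tx":-13.2,"ty":0,"tz":0,"ax":0,"ay":0,"az":0,"jaw":8.7}
    - {"tx":-13.5,"ty":0,"tz":0,"ax":0,"ay":0,"az":0,"jaw":8.7}
    - {"tx":-13.5,"ty":0,"tz":0,"ax":0,"ay":0,"az":0,"jaw":8.7}
    - {"tx":-13.5,"ty":0,"tz":0,"ax":0,"ay":0,"az":0,"jaw":8.7}

```text
time: 15.63
ee_pos: [0.6419, 0.0469, 0.1632]
tool_rot: [-0.051, 0.706, 0.051, 0.705]
ft_force: [-0.2, -0.2, -0.5]
opening: 0.0873
```

```bash
python3 go.py .4785 .0648 .165 -.167;  python3 - <<'E'
from workcell import capture
import cv2
cv2.imwrite("pics/s8.png",capture("side")["image"])
E
```

```text
15.63 [0.6419 0.0469 0.1632] q [ 0.34  0.49 -0.66  1.46  0.31  1.3  -0.2 ] F [-0.2 -0.2 -0.5] open 0.0873
z [ 0.99   0.144 -0.002] x [-0.002 -0.    -1.   ]
[array([ -0.16,   4.12, -15.91]), array([ 0.311, -0.002,  0.   ])]
```

View pics/s8.png

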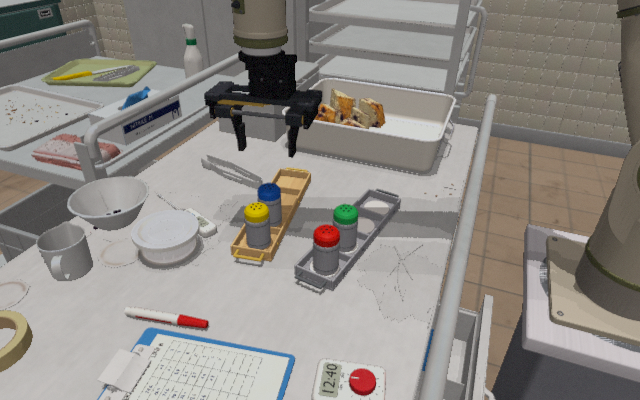

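Blue stands upright behind yellow at (270,205). Next is green.

Emit:
play_rows:
  steps:
    - {"tx":0,"ty":0.3,"tz":-1,"ax":0.02,"ay":0,"az":0,"jaw":8.7}
    - {"tx":-0.1,"ty":0.8,"tz":-3.2,"ax":0.06,"ay":0,"az":0,"jaw":8.7}
    - {"tx":-0.1,"ty":1.5,"tz":-5.8,"ax":0.11,"ay":0,"az":0,"jaw":8.7}
    - {"tx":-0.1,"ty":2.2,"tz":-8.4,"ax":0.17,"ay":0,"az":0,"jaw":8.7}
    - {"tx":-0.1,"ty":2.9,"tz":-11,"ax":0.22,"ay":0,"az":0,"jaw":8.7}
    - {"tx":-0.1,"ty":3.5,"tz":-13.5,"ax":0.27,"ay":0,"az":0,"jaw":8.7}
    - {"tx":-0.1,"ty":3.9,"tz":-15.2,"ax":0.3,"ay":0,"az":0,"jaw":8.7}
    - {"tx":-0.1,"ty":4.1,"tz":-15.9,"ax":0.311,"ay":0,"az":0,"jaw":8.7}
    - {"tx":-0.1,"ty":4.1,"tz":-15.9,"ax":0.311,"ay":0,"az":0,"jaw":8.7}
    - {"tx":-0.1,"ty":4.1,"tz":-15.9,"ax":0.311,"ay":0,"az":0,"jaw":8.7}
    - {"tx":-0.1,"ty":4.1,"tz":-15.9,"ax":0.311,"ay":0,"az":0,"jaw":8.7}
    - {"tx":-0.1,"ty":4.1,"tz":-15.9,"ax":0.311,"ay":0,"az":0,"jaw":8.7}

```text
time: 16.68
ee_pos: [0.48, 0.0648, 0.1653]
tool_rot: [0.059, 0.705, -0.059, 0.705]
ft_force: [0.3, -0.2, -0.0]
opening: 0.087
```

```bash
python3 go.py .4785 .0648 .031 -.167
```

```text
16.68 [0.48   0.0648 0.1653] q [ 0.44  0.12 -0.7   1.87  0.08  1.18 -0.46] F [ 0.3 -0.2 -0. ] open 0.087
z [ 0.986 -0.166 -0.   ] x [-0.     0.001 -1.   ]
[array([13.43, -0.03, -0.14]), array([ 0.   , -0.   , -0.001])]
```

Emit:
play_rows:
  steps:
    - {"tx":2,"ty":0,"tz":-0.1,"ax":0,"ay":0,"az":0,"jaw":8.7}
    - {"tx":5,"ty":0,"tz":-0.2,"ax":0,"ay":0,"az":0,"jaw":8.7}
    - {"tx":8,"ty":0,"tz":-0.2,"ax":0,"ay":0,"az":0,"jaw":8.7}
    - {"tx":10.5,"ty":0,"tz":-0.2,"ax":0,"ay":0,"az":0,"jaw":8.7}
    - {"tx":12.2,"ty":0,"tz":-0.2,"ax":0,"ay":0,"az":0,"jaw":8.7}
    - {"tx":13.1,"ty":0,"tz":-0.2,"ax":0,"ay":0,"az":0,"jaw":8.7}
    - {"tx":13.4,"ty":0,"tz":-0.2,"ax":0,"ay":0,"az":0,"jaw":8.7}
    - {"tx":13.4,"ty":0,"tz":-0.2,"ax":0,"ay":0,"az":0,"jaw":8.7}
    - {"tx":13.4,"ty":0,"tz":-0.2,"ax":0,"ay":0,"az":0,"jaw":8.7}
    - {"tx":13.4,"ty":0,"tz":-0.2,"ax":0,"ay":0,"az":0,"jaw":8.7}

```text
time: 17.52
ee_pos: [0.4783, 0.0653, 0.0327]
tool_rot: [0.059, 0.704, -0.059, 0.705]
ft_force: [-0.5, 0.2, -0.0]
opening: 0.0873
```

```bash
python3 go.py .4785 .0648 .031 -.167
```

```text
17.52 [0.4783 0.0653 0.0327] q [ 0.38  0.3  -0.67  2.    0.24  0.92 -0.58] F [-0.5  0.2 -0. ] open 0.0873
z [ 0.986 -0.166  0.002] x [ 0.002 -0.    -1.   ]
[array([ 0.17, -0.05,  0.03]), array([-0.   ,  0.002, -0.   ])]
```

Emit:
play_rows:
  steps:
    - {"tx":0,"ty":0,"tz":0,"ax":0,"ay":0,"az":0,"jaw":6}
    - {"tx":0,"ty":0,"tz":0,"ax":0,"ay":0,"az":0,"jaw":5}
    - {"tx":0,"ty":0,"tz":0,"ax":0,"ay":0,"az":0,"jaw":4}
    - {"tx":0,"ty":0,"tz":0,"ax":0,"ay":0,"az":0,"jaw":4}
    - {"tx":0,"ty":0,"tz":0,"ax":0,"ay":0,"az":0,"jaw":4}
    - {"tx":0,"ty":0,"tz":0,"ax":0,"ay":0,"az":0,"jaw":4}
    - {"tx":0,"ty":0,"tz":0,"ax":0,"ay":0,"az":0,"jaw":4}
    - {"tx":0,"ty":0,"tz":0,"ax":0,"ay":0,"az":0,"jaw":4}
  grip_force: 25

```text
time: 18.18
ee_pos: [0.4775, 0.0652, 0.0316]
tool_rot: [0.059, 0.705, -0.059, 0.705]
ft_force: [1.2, -0.4, 0.7]
opening: 0.0451
```

Emit:
play_rows:
  steps:
    - {"tx":-0.5,"ty":0,"tz":0,"ax":0,"ay":0,"az":0,"jaw":4}
    - {"tx":-1.5,"ty":0,"tz":0,"ax":0,"ay":0,"az":0,"jaw":4}
    - {"tx":-3.3,"ty":0,"tz":0,"ax":0,"ay":0,"az":0,"jaw":4}
    - {"tx":-5.3,"ty":0,"tz":0,"ax":0,"ay":0,"az":0,"jaw":4}
    - {"tx":-7.5,"ty":0,"tz":0,"ax":0,"ay":0,"az":0,"jaw":4}
    - {"tx":-9.5,"ty":0,"tz":0,"ax":0,"ay":0,"az":0,"jaw":4}
    - {"tx":-11.3,"ty":0,"tz":0,"ax":0,"ay":0,"az":0,"jaw":4}
    - {"tx":-12.5,"ty":0,"tz":0,"ax":0,"ay":0,"az":0,"jaw":4}
    - {"tx":-13.2,"ty":0,"tz":0,"ax":0,"ay":0,"az":0,"jaw":4}
    - {"tx":-13.4,"ty":0,"tz":0,"ax":0,"ay":0,"az":0,"jaw":4}
    - {"tx":-13.4,"ty":0,"tz":0,"ax":0,"ay":0,"az":0,"jaw":4}
    - {"tx":-13.4,"ty":0,"tz":0,"ax":0,"ay":0,"az":0,"jaw":4}

```text
time: 19.18
ee_pos: [0.4768, 0.0651, 0.1647]
tool_rot: [0.059, 0.705, -0.059, 0.704]
ft_force: [0.7, 0.3, -1.4]
opening: 0.0455
```

```bash
python3 go.py .6523 -.0261 .165 .144;  python3 - <<'E'
from workcell import capture
import cv2
cv2.imwrite("pics/s9.png",capture("side")["image"])
E
```

```text
19.18 [0.4768 0.0651 0.1647] q [ 0.45  0.11 -0.71  1.87  0.08  1.18 -0.46] F [ 0.7  0.3 -1.4] open 0.0455
z [ 0.986 -0.166 -0.001] x [-0.001 -0.    -1.   ]
[array([-0.05, -6.07, 18.82]), array([-0.311, -0.001,  0.   ])]
```

View pics/s9.png

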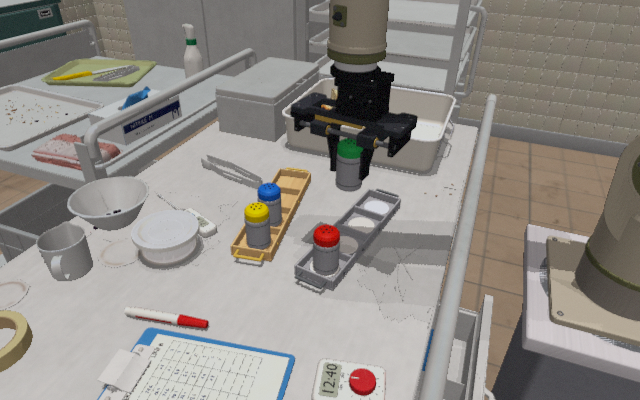

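Green is lifted upright at (349,165). I'm carrying it to compartment 3.

Emit:
play_rows:
  steps:
    - {"tx":0,"ty":-0.2,"tz":0.7,"ax":-0.01,"ay":0,"az":0,"jaw":4}
    - {"tx":0,"ty":-0.8,"tz":2.4,"ax":-0.04,"ay":0,"az":0,"jaw":4}
    - {"tx":0,"ty":-1.5,"tz":4.7,"ax":-0.08,"ay":0,"az":0,"jaw":4}
    - {"tx":0,"ty":-2.4,"tz":7.3,"ax":-0.12,"ay":0,"az":0,"jaw":4}
    - {"tx":0,"ty":-3.2,"tz":10,"ax":-0.17,"ay":0,"az":0,"jaw":4}
    - {"tx":0,"ty":-4.1,"tz":12.7,"ax":-0.21,"ay":0,"az":0,"jaw":4}
    - {"tx":0,"ty":-4.9,"tz":15.1,"ax":-0.25,"ay":0,"az":0,"jaw":4}
    - {"tx":0,"ty":-5.5,"tz":17.1,"ax":-0.28,"ay":0,"az":0,"jaw":4}
    - {"tx":0,"ty":-5.9,"tz":18.4,"ax":-0.3,"ay":0,"az":0,"jaw":4}
    - {"tx":0,"ty":-6.1,"tz":18.8,"ax":-0.311,"ay":0,"az":0,"jaw":4}
    - {"tx":0,"ty":-6.1,"tz":18.8,"ax":-0.311,"ay":0,"az":0,"jaw":4}
    - {"tx":0,"ty":-6.1,"tz":18.8,"ax":-0.311,"ay":0,"az":0,"jaw":4}

```text
time: 20.23
ee_pos: [0.652, -0.0258, 0.1648]
tool_rot: [-0.051, 0.706, 0.051, 0.705]
ft_force: [-1.1, -0.1, -1.6]
opening: 0.0456
```

```bash
python3 go.py .6523 -.0261 .0295 .144
```

```text
20.23 [ 0.652  -0.0258  0.1648] q [ 0.43  0.5  -0.64  1.43  0.3   1.31 -0.08] F [-1.1 -0.1 -1.6] open 0.0456
z [ 0.99   0.143 -0.001] x [-0.001  0.    -1.   ]
[array([13.53, -0.04,  0.04]), array([-0.   , -0.001, -0.001])]
```

Emit:
play_rows:
  steps:
    - {"tx":1,"ty":0,"tz":0,"ax":0,"ay":0,"az":0,"jaw":4}
    - {"tx":3,"ty":0,"tz":0,"ax":0,"ay":0,"az":0,"jaw":4}
    - {"tx":5.3,"ty":0,"tz":0,"ax":0,"ay":0,"az":0,"jaw":4}
    - {"tx":7.6,"ty":0,"tz":0,"ax":0,"ay":0,"az":0,"jaw":4}
    - {"tx":9.6,"ty":0,"tz":0,"ax":0,"ay":0,"az":0,"jaw":4}
    - {"tx":11.3,"ty":0,"tz":0,"ax":0,"ay":0,"az":0,"jaw":4}
    - {"tx":12.4,"ty":0,"tz":0,"ax":0,"ay":0,"az":0,"jaw":4}
    - {"tx":13,"ty":0,"tz":0,"ax":0,"ay":0,"az":0,"jaw":4}
    - {"tx":13.3,"ty":0,"tz":0,"ax":0,"ay":0,"az":0,"jaw":4}
    - {"tx":13.5,"ty":0,"tz":0,"ax":0,"ay":0,"az":0,"jaw":4}
    - {"tx":13.5,"ty":0,"tz":0,"ax":0,"ay":0,"az":0,"jaw":4}
    - {"tx":13.5,"ty":0,"tz":0,"ax":0,"ay":0,"az":0,"jaw":4}

```text
time: 21.23
ee_pos: [0.6531, -0.0262, 0.0314]
tool_rot: [-0.051, 0.705, 0.051, 0.706]
ft_force: [-0.1, 0.6, -1.7]
opening: 0.0453
```

Emit:
play_rows:
  steps:
    - {"tx":0.1,"ty":0,"tz":0,"ax":0,"ay":0,"az":0,"jaw":4}
    - {"tx":0.1,"ty":0,"tz":0,"ax":0,"ay":0,"az":0,"jaw":4}
    - {"tx":0.1,"ty":0,"tz":0,"ax":0,"ay":0,"az":0,"jaw":4}
    - {"tx":0.1,"ty":0,"tz":0,"ax":0,"ay":0,"az":0,"jaw":4}

```text
time: 21.57
ee_pos: [0.6527, -0.0263, 0.0297]
tool_rot: [-0.051, 0.705, 0.051, 0.705]
ft_force: [0.4, -0.8, -1.4]
opening: 0.0455
```

```bash
python3 go.py .6523 -.0261 .0285 .144;  python3 - <<'E'
from workcell import capture
import cv2
cv2.imwrite("pics/s10.png",capture("side")["image"])
E
```

```text
21.57 [ 0.6527 -0.0263  0.0297] q [ 0.4   0.63 -0.59  1.55  0.38  1.08 -0.14] F [ 0.4 -0.8 -1.4] open 0.0455
z [0.99  0.143 0.   ] x [ 0. -0. -1.]
[array([ 0.12,  0.02, -0.03]), array([-0.,  0.,  0.])]
```

View pics/s10.png

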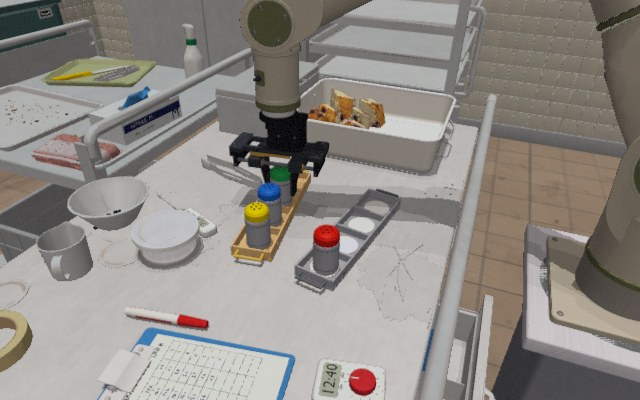

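Green is in line behind blue at (280,180). I'm setting it down and going for red.

Emit:
play_rows:
  steps:
    - {"tx":0.1,"ty":0,"tz":0,"ax":0,"ay":0,"az":0,"jaw":4}
    - {"tx":0.1,"ty":0,"tz":0,"ax":0,"ay":0,"az":0,"jaw":4}
    - {"tx":0.1,"ty":0,"tz":0,"ax":0,"ay":0,"az":0,"jaw":4}
    - {"tx":0.1,"ty":0,"tz":0,"ax":0,"ay":0,"az":0,"jaw":5}
    - {"tx":0.1,"ty":0,"tz":0,"ax":0,"ay":0,"az":0,"jaw":6}
    - {"tx":0.1,"ty":0,"tz":0,"ax":0,"ay":0,"az":0,"jaw":7}
    - {"tx":0.1,"ty":0,"tz":0,"ax":0,"ay":0,"az":0,"jaw":8.5}
    - {"tx":0.1,"ty":0,"tz":0,"ax":0,"ay":0,"az":0,"jaw":8.5}
    - {"tx":0.1,"ty":0,"tz":0,"ax":0,"ay":0,"az":0,"jaw":8.5}
    - {"tx":0.1,"ty":0,"tz":0,"ax":0,"ay":0,"az":0,"jaw":8.5}

```text
time: 22.45
ee_pos: [0.6526, -0.0262, 0.0286]
tool_rot: [-0.051, 0.705, 0.051, 0.705]
ft_force: [1.1, 0.4, 0.6]
opening: 0.081
```

Emit:
play_rows:
  steps:
    - {"tx":-1,"ty":0,"tz":0,"ax":0,"ay":0,"az":0,"jaw":8.7}
    - {"tx":-3.5,"ty":0,"tz":0,"ax":0,"ay":0,"az":0,"jaw":8.7}
    - {"tx":-6.5,"ty":0,"tz":0,"ax":0,"ay":0,"az":0,"jaw":8.7}
    - {"tx":-9.5,"ty":0,"tz":0,"ax":0,"ay":0,"az":0,"jaw":8.7}
    - {"tx":-12,"ty":0,"tz":0,"ax":0,"ay":0,"az":0,"jaw":8.7}
    - {"tx":-13.2,"ty":0,"tz":0,"ax":0,"ay":0,"az":0,"jaw":8.7}
    - {"tx":-13.5,"ty":0,"tz":0,"ax":0,"ay":0,"az":0,"jaw":8.7}
    - {"tx":-13.5,"ty":0,"tz":0,"ax":0,"ay":0,"az":0,"jaw":8.7}
    - {"tx":-13.5,"ty":0,"tz":0,"ax":0,"ay":0,"az":0,"jaw":8.7}

```text
time: 23.2
ee_pos: [0.6519, -0.0264, 0.1622]
tool_rot: [-0.051, 0.706, 0.051, 0.705]
ft_force: [0.0, -0.1, -1.1]
opening: 0.0873
```

```bash
python3 go.py .488 .137 .165 -.167;  python3 - <<'E'
from workcell import capture
import cv2
cv2.imwrite("pics/s11.png",capture("side")["image"])
E
```

```text
23.2 [ 0.6519 -0.0264  0.1622] q [ 0.43  0.51 -0.64  1.43  0.3   1.31 -0.08] F [ 0.  -0.1 -1.1] open 0.0873
z [ 0.99   0.144 -0.002] x [-0.002 -0.    -1.   ]
[array([ -0.26,  18.52, -13.88]), array([ 0.311, -0.002,  0.   ])]
```

View pics/s11.png

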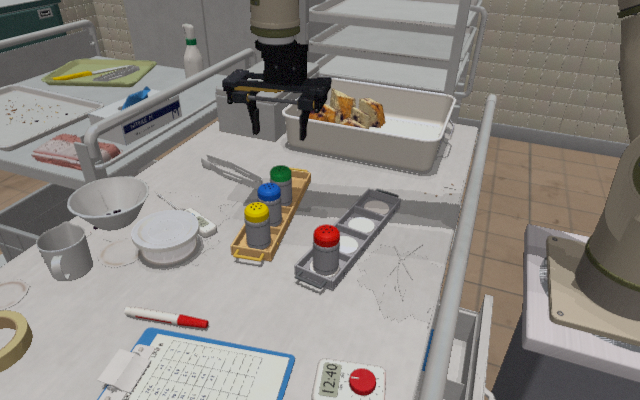

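Three shakers stand upright in the caddy. Red at (326,250) remains.

Emit:
play_rows:
  steps:
    - {"tx":0,"ty":1.2,"tz":-0.9,"ax":0.02,"ay":0,"az":0,"jaw":8.7}
    - {"tx":-0.2,"ty":3.6,"tz":-2.7,"ax":0.06,"ay":0,"az":0,"jaw":8.7}
    - {"tx":-0.2,"ty":6.3,"tz":-4.7,"ax":0.11,"ay":0,"az":0,"jaw":8.7}
    - {"tx":-0.2,"ty":9,"tz":-6.7,"ax":0.15,"ay":0,"az":0,"jaw":8.7}
    - {"tx":-0.2,"ty":11.7,"tz":-8.8,"ax":0.2,"ay":0,"az":0,"jaw":8.7}
    - {"tx":-0.2,"ty":14.4,"tz":-10.8,"ax":0.24,"ay":0,"az":0,"jaw":8.7}
    - {"tx":-0.2,"ty":16.7,"tz":-12.5,"ax":0.28,"ay":0,"az":0,"jaw":8.7}
    - {"tx":-0.2,"ty":18.1,"tz":-13.6,"ax":0.3,"ay":0,"az":0,"jaw":8.7}
    - {"tx":-0.2,"ty":18.5,"tz":-14,"ax":0.311,"ay":0,"az":0,"jaw":8.7}
    - {"tx":-0.2,"ty":18.5,"tz":-14,"ax":0.311,"ay":0,"az":0,"jaw":8.7}
    - {"tx":-0.2,"ty":18.5,"tz":-14,"ax":0.311,"ay":0,"az":0,"jaw":8.7}
    - {"tx":-0.2,"ty":18.5,"tz":-14,"ax":0.311,"ay":0,"az":0,"jaw":8.7}

```text
time: 24.25
ee_pos: [0.4882, 0.1354, 0.1651]
tool_rot: [0.059, 0.705, -0.06, 0.704]
ft_force: [0.0, -0.9, 0.1]
opening: 0.0869
```

```bash
python3 go.py .488 .137 .031 -.167
```

```text
24.25 [0.4882 0.1354 0.1651] q [ 0.32  0.18 -0.74  1.81  0.13  1.2  -0.63] F [ 0.  -0.9  0.1] open 0.0869
z [ 0.986 -0.168 -0.001] x [-0.001 -0.    -1.   ]
[array([13.41,  0.16, -0.04]), array([-0.001, -0.001,  0.   ])]
```

Emit:
play_rows:
  steps:
    - {"tx":2,"ty":0.1,"tz":0,"ax":0,"ay":0,"az":0,"jaw":8.7}
    - {"tx":5,"ty":0.1,"tz":0,"ax":0,"ay":0,"az":0,"jaw":8.7}
    - {"tx":8,"ty":0.1,"tz":0,"ax":0,"ay":0,"az":0,"jaw":8.7}
    - {"tx":10.5,"ty":0.1,"tz":0,"ax":0,"ay":0,"az":0,"jaw":8.7}
    - {"tx":12.2,"ty":0.1,"tz":0,"ax":0,"ay":0,"az":0,"jaw":8.7}
    - {"tx":13.1,"ty":0.1,"tz":0,"ax":0,"ay":0,"az":0,"jaw":8.7}
    - {"tx":13.4,"ty":0.1,"tz":0,"ax":0,"ay":0,"az":0,"jaw":8.7}
    - {"tx":13.4,"ty":0.1,"tz":0,"ax":0,"ay":0,"az":0,"jaw":8.7}
    - {"tx":13.4,"ty":0.1,"tz":0,"ax":0,"ay":0,"az":0,"jaw":8.7}
    - {"tx":13.4,"ty":0.1,"tz":0,"ax":0,"ay":0,"az":0,"jaw":8.7}

```text
time: 25.08
ee_pos: [0.4886, 0.1379, 0.0327]
tool_rot: [0.059, 0.704, -0.059, 0.705]
ft_force: [-1.1, -0.2, 0.9]
opening: 0.0871
```

```bash
python3 go.py .488 .137 .031 -.167
```

```text
25.08 [0.4886 0.1379 0.0327] q [ 0.25  0.36 -0.7   1.94  0.28  0.94 -0.75] F [-1.1 -0.2  0.9] open 0.0871
z [ 0.986 -0.166  0.002] x [ 0.002  0.    -1.   ]
[array([ 0.17, -0.09, -0.05]), array([-0.   ,  0.002, -0.001])]
```

Emit:
play_rows:
  steps:
    - {"tx":0,"ty":0,"tz":0,"ax":0,"ay":0,"az":0,"jaw":6}
    - {"tx":0,"ty":0,"tz":0,"ax":0,"ay":0,"az":0,"jaw":5}
    - {"tx":0,"ty":0,"tz":0,"ax":0,"ay":0,"az":0,"jaw":4}
    - {"tx":0,"ty":0,"tz":0,"ax":0,"ay":0,"az":0,"jaw":4}
    - {"tx":0,"ty":0,"tz":0,"ax":0,"ay":0,"az":0,"jaw":4}
    - {"tx":0,"ty":0,"tz":0,"ax":0,"ay":0,"az":0,"jaw":4}
    - {"tx":0,"ty":0,"tz":0,"ax":0,"ay":0,"az":0,"jaw":4}
    - {"tx":0,"ty":0,"tz":0,"ax":0,"ay":0,"az":0,"jaw":4}
  grip_force: 25

```text
time: 25.75
ee_pos: [0.4877, 0.1378, 0.0315]
tool_rot: [0.059, 0.705, -0.059, 0.705]
ft_force: [0.6, 0.7, 1.1]
opening: 0.0454
```

Emit:
play_rows:
  steps:
    - {"tx":-0.5,"ty":0,"tz":0,"ax":0,"ay":0,"az":0,"jaw":4}
    - {"tx":-1.5,"ty":0,"tz":0,"ax":0,"ay":0,"az":0,"jaw":4}
    - {"tx":-3.3,"ty":0,"tz":0,"ax":0,"ay":0,"az":0,"jaw":4}
    - {"tx":-5.3,"ty":0,"tz":0,"ax":0,"ay":0,"az":0,"jaw":4}
    - {"tx":-7.5,"ty":0,"tz":0,"ax":0,"ay":0,"az":0,"jaw":4}
    - {"tx":-9.5,"ty":0,"tz":0,"ax":0,"ay":0,"az":0,"jaw":4}
    - {"tx":-11.3,"ty":0,"tz":0,"ax":0,"ay":0,"az":0,"jaw":4}
    - {"tx":-12.5,"ty":0,"tz":0,"ax":0,"ay":0,"az":0,"jaw":4}
    - {"tx":-13.2,"ty":0,"tz":0,"ax":0,"ay":0,"az":0,"jaw":4}
    - {"tx":-13.4,"ty":0,"tz":0,"ax":0,"ay":0,"az":0,"jaw":4}
    - {"tx":-13.4,"ty":0,"tz":0,"ax":0,"ay":0,"az":0,"jaw":4}
    - {"tx":-13.4,"ty":0,"tz":0,"ax":0,"ay":0,"az":0,"jaw":4}

```text
time: 26.75
ee_pos: [0.4872, 0.1376, 0.1647]
tool_rot: [0.059, 0.705, -0.059, 0.704]
ft_force: [-0.6, 0.1, -2.3]
opening: 0.0454
```

```bash
python3 go.py .6629 -.0994 .165 .144;  python3 - <<'E'
from workcell import capture
import cv2
cv2.imwrite("pics/s12.png",capture("side")["image"])
E
```

```text
26.75 [0.4872 0.1376 0.1647] q [ 0.32  0.18 -0.75  1.81  0.13  1.2  -0.64] F [-0.6  0.1 -2.3] open 0.0454
z [ 0.986 -0.166 -0.001] x [-0.001 -0.    -1.   ]
[array([ -0.04, -20.44,  21.27]), array([-0.311, -0.001,  0.   ])]
```

View pics/s12.png

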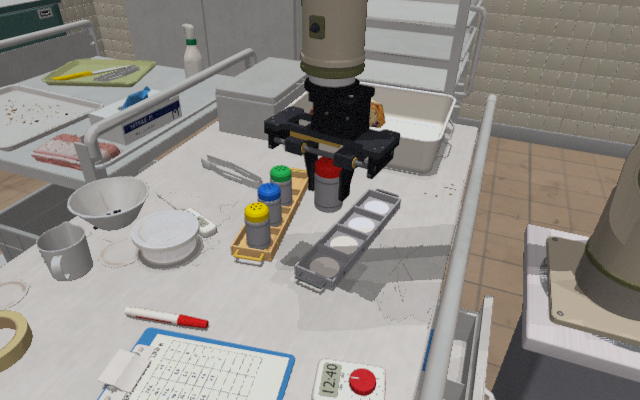

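Red is lifted upright at (328,185). I'm carrying it to the right end.

Emit:
play_rows:
  steps:
    - {"tx":0,"ty":-0.6,"tz":0.6,"ax":-0.01,"ay":0,"az":0,"jaw":4}
    - {"tx":0,"ty":-2,"tz":2.1,"ax":-0.03,"ay":0,"az":0,"jaw":4}
    - {"tx":0,"ty":-4,"tz":4.2,"ax":-0.06,"ay":0,"az":0,"jaw":4}
    - {"tx":0,"ty":-6.3,"tz":6.6,"ax":-0.1,"ay":0,"az":0,"jaw":4}
    - {"tx":0,"ty":-8.7,"tz":9,"ax":-0.14,"ay":0,"az":0,"jaw":4}
    - {"tx":0,"ty":-11.1,"tz":11.5,"ax":-0.17,"ay":0,"az":0,"jaw":4}
    - {"tx":0,"ty":-13.5,"tz":14,"ax":-0.21,"ay":0,"az":0,"jaw":4}
    - {"tx":0,"ty":-15.7,"tz":16.3,"ax":-0.24,"ay":0,"az":0,"jaw":4}
    - {"tx":0,"ty":-17.7,"tz":18.4,"ax":-0.27,"ay":0,"az":0,"jaw":4}
    - {"tx":0,"ty":-19.2,"tz":20,"ax":-0.29,"ay":0,"az":0,"jaw":4}
    - {"tx":0,"ty":-20.1,"tz":20.9,"ax":-0.31,"ay":0,"az":0,"jaw":4}
    - {"tx":0,"ty":-20.4,"tz":21.3,"ax":-0.311,"ay":0,"az":0,"jaw":4}

```text
time: 27.8
ee_pos: [0.6641, -0.1024, 0.1638]
tool_rot: [-0.05, 0.706, 0.05, 0.705]
ft_force: [-0.4, 0.0, -1.3]
opening: 0.0453
```

Emit:
play_rows:
  steps:
    - {"tx":0,"ty":0,"tz":0,"ax":0,"ay":0,"az":0,"jaw":4}
    - {"tx":0,"ty":0,"tz":0,"ax":0,"ay":0,"az":0,"jaw":4}
    - {"tx":0,"ty":0,"tz":0,"ax":0,"ay":0,"az":0,"jaw":4}
    - {"tx":0,"ty":0,"tz":0,"ax":0,"ay":0,"az":0,"jaw":4}

```text
time: 28.13
ee_pos: [0.6635, -0.0976, 0.1658]
tool_rot: [-0.051, 0.705, 0.051, 0.705]
ft_force: [-0.9, -0.1, -1.0]
opening: 0.0452
```

```bash
python3 go.py .6629 -.0994 .0295 .144;  python3 - <<'E'
from workcell import capture
import cv2
cv2.imwrite("pics/w13.png",capture("wrist")["image"])
E
```

```text
28.13 [ 0.6635 -0.0976  0.1658] q [ 0.5   0.54 -0.61  1.37  0.3   1.32  0.03] F [-0.9 -0.1 -1. ] open 0.0452
z [0.989 0.145 0.   ] x [ 0.  0. -1.]
[array([13.63, -0.17, -0.08]), array([ 0.001,  0.   , -0.   ])]
```

View pics/w13.png

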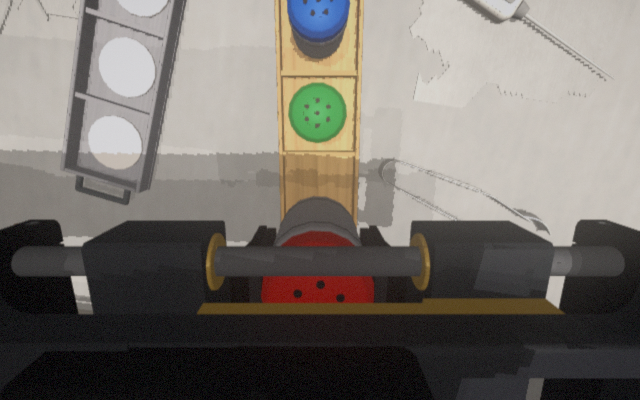

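Green at (317,112) is centred in its compartment and red is aligned over the last one. I'm lowering it.

Emit:
play_rows:
  steps:
    - {"tx":1,"ty":-0.1,"tz":-0.1,"ax":0,"ay":0,"az":0,"jaw":4}
    - {"tx":3,"ty":-0.1,"tz":-0.1,"ax":0,"ay":0,"az":0,"jaw":4}
    - {"tx":5.3,"ty":-0.1,"tz":-0.1,"ax":0,"ay":0,"az":0,"jaw":4}
    - {"tx":7.6,"ty":-0.1,"tz":-0.1,"ax":0,"ay":0,"az":0,"jaw":4}
    - {"tx":9.6,"ty":-0.1,"tz":-0.1,"ax":0,"ay":0,"az":0,"jaw":4}
    - {"tx":11.3,"ty":-0.1,"tz":-0.1,"ax":0,"ay":0,"az":0,"jaw":4}
    - {"tx":12.4,"ty":-0.1,"tz":-0.1,"ax":0,"ay":0,"az":0,"jaw":4}
    - {"tx":13,"ty":-0.1,"tz":-0.1,"ax":0,"ay":0,"az":0,"jaw":4}
    - {"tx":13.4,"ty":-0.1,"tz":-0.1,"ax":0,"ay":0,"az":0,"jaw":4}
    - {"tx":13.6,"ty":-0.1,"tz":-0.1,"ax":0,"ay":0,"az":0,"jaw":4}
    - {"tx":13.6,"ty":-0.1,"tz":-0.1,"ax":0,"ay":0,"az":0,"jaw":4}
    - {"tx":13.6,"ty":-0.1,"tz":-0.1,"ax":0,"ay":0,"az":0,"jaw":4}

```text
time: 29.18
ee_pos: [0.6635, -0.0999, 0.0305]
tool_rot: [-0.051, 0.705, 0.051, 0.706]
ft_force: [0.8, -0.1, -0.7]
opening: 0.0452
```

Emit:
play_rows:
  steps:
    - {"tx":0.1,"ty":0,"tz":0,"ax":0,"ay":0,"az":0,"jaw":4}
    - {"tx":0.1,"ty":0,"tz":0,"ax":0,"ay":0,"az":0,"jaw":4}
    - {"tx":0.1,"ty":0,"tz":0,"ax":0,"ay":0,"az":0,"jaw":4}
    - {"tx":0.1,"ty":0,"tz":0,"ax":0,"ay":0,"az":0,"jaw":4}

```text
time: 29.52
ee_pos: [0.663, -0.1, 0.0288]
tool_rot: [-0.051, 0.705, 0.051, 0.705]
ft_force: [0.4, -0.2, -1.3]
opening: 0.0454
```

```bash
python3 go.py .6629 -.0994 .0285 .144
```

```text
29.52 [ 0.663  -0.1     0.0288] q [ 0.48  0.66 -0.56  1.5   0.38  1.09 -0.02] F [ 0.4 -0.2 -1.3] open 0.0454
z [0.99  0.143 0.   ] x [ 0. -0. -1.]
[array([ 0.03,  0.06, -0.  ]), array([-0.,  0.,  0.])]
```

Emit:
play_rows:
  steps:
    - {"tx":0,"ty":0,"tz":0,"ax":0,"ay":0,"az":0,"jaw":4.5}
    - {"tx":0,"ty":0,"tz":0,"ax":0,"ay":0,"az":0,"jaw":5}
    - {"tx":0,"ty":0,"tz":0,"ax":0,"ay":0,"az":0,"jaw":6}
    - {"tx":0,"ty":0,"tz":0,"ax":0,"ay":0,"az":0,"jaw":7}
    - {"tx":0,"ty":0,"tz":0,"ax":0,"ay":0,"az":0,"jaw":8.5}
    - {"tx":0,"ty":0,"tz":0,"ax":0,"ay":0,"az":0,"jaw":8.5}
    - {"tx":0,"ty":0,"tz":0,"ax":0,"ay":0,"az":0,"jaw":8.5}
    - {"tx":0,"ty":0,"tz":0,"ax":0,"ay":0,"az":0,"jaw":8.5}

```text
time: 30.18
ee_pos: [0.6629, -0.0999, 0.0286]
tool_rot: [-0.051, 0.705, 0.051, 0.705]
ft_force: [-0.1, 0.3, 0.1]
opening: 0.0806
```

Emit:
play_rows:
  steps:
    - {"tx":-1,"ty":0,"tz":0,"ax":0,"ay":0,"az":0,"jaw":8.7}
    - {"tx":-3.5,"ty":0,"tz":0,"ax":0,"ay":0,"az":0,"jaw":8.7}
    - {"tx":-6.5,"ty":0,"tz":0,"ax":0,"ay":0,"az":0,"jaw":8.7}
    - {"tx":-9.5,"ty":0,"tz":0,"ax":0,"ay":0,"az":0,"jaw":8.7}
    - {"tx":-12.5,"ty":0,"tz":0,"ax":0,"ay":0,"az":0,"jaw":8.7}
    - {"tx":-15,"ty":-1,"tz":-2,"ax":0,"ay":0,"az":0,"jaw":8.7}
    - {"tx":-17,"ty":-3,"tz":-5,"ax":0,"ay":0,"az":0,"jaw":8.7}
    - {"tx":-18,"ty":-5,"tz":-8,"ax":0,"ay":0,"az":0,"jaw":8.7}
    - {"tx":-18,"ty":-7,"tz":-11,"ax":0,"ay":0,"az":0,"jaw":8.7}
    - {"tx":-18,"ty":-9,"tz":-14,"ax":0,"ay":0,"az":0,"jaw":8.7}
    - {"tx":-18,"ty":-11,"tz":-16,"ax":0,"ay":0,"az":0,"jaw":8.7}
    - {"tx":-18,"ty":-12,"tz":-17,"ax":0,"ay":0,"az":0,"jaw":8.7}

```text
time: 31.18
ee_pos: [0.5092, -0.2468, 0.2096]
tool_rot: [-0.05, 0.706, 0.049, 0.705]
ft_force: [-0.2, -0.8, 0.1]
opening: 0.0874
```

Emit:
play_rows:
  steps:
    - {"tx":0,"ty":0,"tz":0,"ax":0,"ay":0,"az":0,"jaw":8.7}
    - {"tx":0,"ty":0,"tz":0,"ax":0,"ay":0,"az":0,"jaw":8.7}
    - {"tx":0,"ty":0,"tz":0,"ax":0,"ay":0,"az":0,"jaw":8.7}
    - {"tx":0,"ty":0,"tz":0,"ax":0,"ay":0,"az":0,"jaw":8.7}

```text
time: 31.52
ee_pos: [0.5128, -0.2416, 0.2089]
tool_rot: [-0.052, 0.705, 0.052, 0.705]
ft_force: [-0.8, 0.3, -0.1]
opening: 0.087
```

```bash
python3 go.py;  python3 - <<'E'
from workcell import capture
import cv2, numpy as np, pickle
a=capture("side");b=capture("top"); pickle.dump((a,b),open("end.pkl","wb"))
cv2.imwrite("pics/end.png",np.vstack([cv2.resize(a["image"],(480,300)),cv2.resize(b["image"],(480,300))]))
from h import *
HUE["yellow"]=[(20,38)]
E0=np.array([.647,.0105]);u=np.array([-.1435,.9897]);v=np.array([.9897,.1435])
for n in HUE:
    ct=cap(b,n,(225,110,412,200),smin=95 if n=="yellow" else 55); cs=cap(a,n,(230,150,315,270),smin=120,vmin=40)
    f=lambda m:(m["m10"]/m["m00"],m["m01"]/m["m00"])
    if ct is None or cs is None: print(n,ct is None,cs is None); continue
    p,e=tri(b,f(cv2.moments(ct)),a,f(cv2.moments(cs))); d=p[:2]-E0
    print(n,p.round(4),round(e,4),"caddy x,y",(d@v).round(4),(d@u).round(4))
E
```

```text
31.52 [ 0.5128 -0.2416  0.2089] q [ 0.86  0.27 -0.59  1.61  0.15  1.31  0.39] F [-0.8  0.3 -0.1] open 0.087
z [0.989 0.146 0.001] x [ 0.001  0.    -1.   ]
red [ 0.662  -0.0995  0.0769] 0.0014 caddy x,y -0.0009 -0.1111
green [ 0.6522 -0.0258  0.0768] 0.0016 caddy x,y -0.0001 -0.0366
blue [0.6421 0.0474 0.0767] 0.002 caddy x,y 0.0004 0.0372
yellow [0.6319 0.1185 0.0765] 0.0022 caddy x,y 0.0006 0.109
```

View pics/end.png

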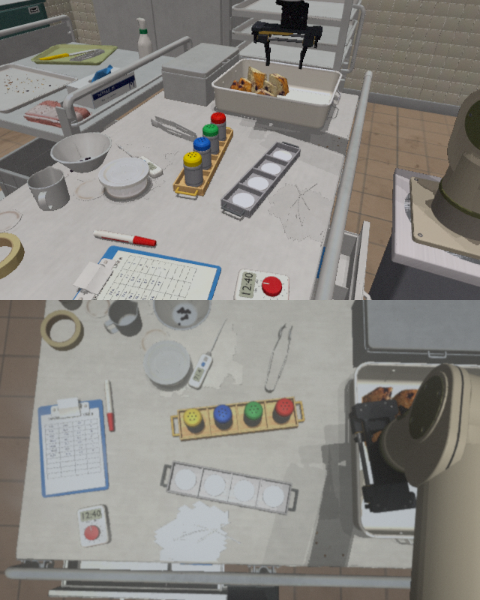

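The final view shows all four upright in the caddy: yellow, blue, green, red from left to right. All are within 2 mm of the compartment centres. They sit about 2.5 mm lower than at the start, which fits the mat thickness, so they are on the floor. The robot is clear, so I'm handing in.

```bash
python3 -c "
from workcell import env
print(env.close_job())"
```

```text
the job is handed in; nothing more can be done
None
```

I moved all four shakers into the wooden caddy in reversed order. They started as red, green, blue, yellow from left to right and now stand as yellow, blue, green, red. I handed the job in at about 31.6 s of the 96 s allowed.

- **Position:** triangulating the caps from two views put each shaker within about 2 mm of its compartment centre.
- **Standing on the floor:** the caps sit about 2.5 mm lower than at the start, which matches the 3 mm mats they no longer stand on. All four look upright in both final pictures.
- **Forces:** the wrist force readings stayed below about 3 N. I only read them between moves.
- **Robot clear:** the gripper is open and about 0.2 m above the work, touching nothing.

No check failed. The only disagreement was in the calibration: the rays from the two cameras missed each other by about 2 mm, and a corner of the bread bin by up to 24 mm. I used that bin corner only to judge clearance.

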